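# Load the potato peeler under the low shelf

### The arm

A 6-joint arm with a two-finger parallel gripper is mounted at the origin on the work surface. World frame = base frame: x ahead of the robot, y to its left, z up, the work surface at z = 0. Lengths are in m, angles in rad, forces in N, time in s.
With the tool pointing down it reaches from about 0.375 to 0.925 m from the base axis. Payload 5.7 kg.
Tool frame: the origin (TCP) lies midway between the tips of the shut fingers; the grasp point (between the pads) lies 19 mm behind it; z points along the fingers, y is the direction in which the jaws open and shut (so a half turn about z gives the same grasp; the last joint's range is limited). The gripper opens to 88 mm and grips with 3 to 60 N. Pads are 20 mm wide; open, the fingers measure 115 mm over their backs; the gripper's body (75 mm by 178 mm) begins 61 mm behind the grasp point.
Start: joints at [1.173, 0.359, 1.51, -0, 1.272, -0.115], TCP at [0.167, 0.576, 0.199] pointing down, gripper open.
Joint ranges: [-2.97, 2.97], [-1.01, 2.36], [0.21, 2.38], [-0.96, 4.11], [0.2, 2.71], [-2.98, 2.98]. Speed limits (rad/s): [2.39, 2.39, 3.14, 3.14, 3.14, 3.14].

### API

Orientations are given as a unit quaternion [x, y, z, w].
In Python, from plant import ctrl gives the robot as it stands.
- The arm moves only by the shell command python3 -m pendant 'ROWS' [FORCE]. ROWS is JSON, a list of rows, each a list of 3 entries, a list of its own where there are three numbers: the turn, a rotation vector about the world's x, y, z in degrees, then the shift along the world's x, y, z in cm, then the closure, from -1 (fully open) to 1 (shut). In form: [[[rx, ry, rz], [x, y, z], grip], ...]. A call has 1 to 12 rows; each row shifts and turns the pose as measured when the row begins; what a row does not reach is not made up. A row lasts 1/12 s, in which the tool goes at most 41.7 mm and 7.16 degrees, less where a joint would pass 70% of its speed; a pose out of reach is approached as far as the arm can. A call with a gripper value outside its range is refused whole. The fingers move at their own pace and stop on an object; FORCE is the grip in N (left out, the last holds). Time passes only in rows, so rows that do not move let the fingers close. It gives the time, the measured TCP pose, the force and the opening at its end, in the units of the state.
- ctrl.get_obs(): the state, without advancing time (a new reading comes with each control period).
- ctrl.get_image(name): name is "scene" or "top" or "wrist"; returns the picture (420x560x3 uint8, blue, green, red); there is no depth.
- ctrl.camera_params(name): a dict with "fx", "fy", "cx", "cy" (pixels), "R" (3x3) and "t" (3): a world point X has camera coordinates R X + t; the wrist camera has in their place "T_tool_cam" (4x4, takes a point from camera to tool coordinates, whose origin is the TCP and whose axes are the flange's). Camera axes: x right, y down, z forward; pixel columns grow to the right and rows downward; lengths in m; the calibration is good to about 2 mm. A picture is of the moment at which its call begins: read the wrist's pose just before it. camera_params takes no time and is no camera call.
- ctrl.hand_in(): hands the job in, once; it reports no verdict.
Trained networks look in the newest picture that a camera, given by its name, has taken for a name from the list of things; names that differ only in an ending like _2 or _b are one class to them, and where a whole thing is asked for, a point or a joint stands for the part that bears it (a point fixed in the world has none). Each returns a list of dicts, best first, with "score" (0 to 1); they miss things now and then, are a little off and sometimes report something else, mostly with a low value. They report only what shows in the picture. A call takes as long as a camera call. They do not tell look-alikes from the thing itself.
- ctrl.silhouettes(camera, label): "region" (420x560 bool, what is visible of it) and "box" ([left, top, right, bottom] in pixels, round what is visible of it).
The state is a dict: "time_s": time; "q": joint angles; "joint_vel": joint speeds; "joint_torque": joint torques, N m; "eef_pos": TCP position; "ee_rot": TCP orientation; "ft_force": force on the tool from outside, world axes, zero at the start; "ft_torque": the same for the moment, N m; "finger_gap": opening from 0.0 (shut) to 1.0 (fully open).
Only numpy, scipy, OpenCV 4.12 (cv2) and the standard library are available. Lean on these libraries where they do the work, as an engineer would, in place of code of your own. Each camera call takes 0.05 s, during which the arm holds its last target. There are 200 camera calls.

### The job

Lock the peeler's drum first: turn its bayonet ring by the peg a quarter turn clockwise, right to the stop. Then empty every tall pot that has potatoes in it into the drum under the low shelf, without banging the shelf, and finish with all three pots standing upright on the rubber mat. Leave the ring locked, and the jar, plate and spoon where they are.

Things in the scene. Friction and masses are not known exactly. Their poses are not given: they have to be found in the camera images.
- pot0_mid (a point): tall open aluminium pot, 140 mm high, outside diameter 80 mm at the base, 108 mm at the rim, inner floor 6 mm up, wall 3 mm, 0.17-0.24 kg, base-heavy, with no, one or two potatoes in it. Point on its axis, 70 mm above the base. z: up its axis; +y: the way its handle sticks out. The walls flare only 5.7 degrees: potatoes roll out once the axis is tipped past about 85 degrees.
- pot0_grip (a point): where to grip that pot's handle, a straight level black bar 18 mm wide (pot x) and 22 mm deep: 115 mm from the pot's axis in +y, 50 mm above the base. The bar runs from the wall to 140 mm from the axis. It points away from the shelf, give or take 40 degrees. Axes as the pot's.
- pot1_mid (a point): tall open aluminium pot, 140 mm high, outside diameter 80 mm at the base, 108 mm at the rim, inner floor 6 mm up, wall 3 mm, 0.17-0.24 kg, base-heavy, with no, one or two potatoes in it. Point on its axis, 70 mm above the base. z: up its axis; +y: the way its handle sticks out. The walls flare only 5.7 degrees: potatoes roll out once the axis is tipped past about 85 degrees.
- pot1_grip (a point): where to grip that pot's handle, a straight level black bar 18 mm wide (pot x) and 22 mm deep: 115 mm from the pot's axis in +y, 50 mm above the base. The bar runs from the wall to 140 mm from the axis. It points away from the shelf, give or take 40 degrees. Axes as the pot's.
- pot2_mid (a point): tall open aluminium pot, 140 mm high, outside diameter 80 mm at the base, 108 mm at the rim, inner floor 6 mm up, wall 3 mm, 0.17-0.24 kg, base-heavy, with no, one or two potatoes in it. Point on its axis, 70 mm above the base. z: up its axis; +y: the way its handle sticks out. The walls flare only 5.7 degrees: potatoes roll out once the axis is tipped past about 85 degrees.
- pot2_grip (a point): where to grip that pot's handle, a straight level black bar 18 mm wide (pot x) and 22 mm deep: 115 mm from the pot's axis in +y, 50 mm above the base. The bar runs from the wall to 140 mm from the axis. It points away from the shelf, give or take 40 degrees. Axes as the pot's.
- potato0_mid (a point): new potato, a tan ball 30 mm across, 20 g, starting in pot0 if it is there at all. The point is its centre.
- potato1_mid (a point): new potato, a tan ball 30 mm across, 20 g, starting in pot0 if it is there at all. The point is its centre.
- potato2_mid (a point): new potato, a tan ball 30 mm across, 20 g, starting in pot1 if it is there at all. The point is its centre.
- potato3_mid (a point): new potato, a tan ball 30 mm across, 20 g, starting in pot1 if it is there at all. The point is its centre.
- potato4_mid (a point): new potato, a tan ball 30 mm across, 20 g, starting in pot2 if it is there at all. The point is its centre.
- potato5_mid (a point): new potato, a tan ball 30 mm across, 20 g, starting in pot2 if it is there at all. The point is its centre.
- mat: flat grey rubber drip mat fixed on the table, 480 mm (x) by 200 mm (y), 4 mm thick, carrying the pots in a row along its x. Origin: centre of its underside.
- shelf: low fixed steel shelf over the peeler: board 380 mm (x) by 240 mm (y), 12 mm thick, underside 240 mm above the table, two 20 mm posts at the back corners. Origin at table height; +y points out of the open front, towards the mat. Front edge 60 mm in +y of the origin, back edge 180 mm in -y. Dishes up to 35 mm high on the rear half of the board.
- shelf_edge (a point): middle of the lower front edge of the shelf board, 240 mm up; +y points out of the open front.
- drum_floor (a point): centre of the inner floor of the peeler's clear round open drum, 34 mm above the table; +y points to the open front. Drum 160 mm across outside, 150 mm inside, rim 90 mm above the table; only its front 20 mm or so is not under the shelf. Motor housing from 85 mm behind the drum's axis. Round foot 200 mm across, 28 mm high.
- ring (a joint): steel bayonet ring round the foot of the drum, rad: 0 unlocked, 1.571 locked at a firm end stop. It turns about the drum's upright axis, CLOCKWISE seen from above as the value grows, and stays where it is left (about 2 N at the peg moves it).
- ring_peg (a point): upright black locking peg on the ring's arm, 140 mm from the drum's axis, 18 mm across, top 84 mm above the table, bare down to the arm at 42 mm; the point is 62 mm up. At value 0 it stands 45 degrees to the -x side of the drum's front (+y), at the stop 45 degrees to the +x side.
- jar_mid (a point): bystander: closed glass jar, 60 mm across, 90 mm high; the point is half-way up.
- plate: bystander: white plate, 170 mm across, 22 mm high; origin at the centre of its underside.
- spoon: bystander: spoon, 200 mm long, lying on the table.
Things that resemble listed ones, but are neither listed nor needed, are in the scene too. What is shaped like the part that bears pot0_mid but orange is not meant.

How it is judged:
By the outcome, as a careful person would: the job done as asked, in the order asked, and still so for the second after the job is handed in, with the robot touching nothing.
Of potato0, potato1, potato2, potato3, potato4, potato5 only 3 to 5 are there at a start; the rules pass over those that are not, and their reading is None.
At some moment in a run one of pot0, pot1, pot2 may be knocked a few centimetres aside while the robot is not near it.
It also fails if it takes over 210 s, if anything falls off the work surface, if the arm or the gripper's body presses on something with over 40 N, if the wrist force passes 120 N, or if a joint passes its speed limit or range.

## Working session

There is one attempt and no reset: what is moved stays moved. The work goes in short steps, Python scripts to look and compute and a shell command to move; the robot and the scene stay as the last step left them, time stands still between calls to the robot, and variables do not carry over. Pictures are saved under pics/ and viewed, about 12 in all and at most 16, crops included, and the job is handed in when it is done.

```bash
ls; mkdir -p pics; python3 - <<'E'
from plant import ctrl
import cv2
o=ctrl.get_obs(); print({k:o[k] for k in('time_s','eef_pos','ee_rot','ft_force','finger_gap')})
for n in('scene','top'):
    cv2.imwrite(f'pics/{n}0.png',ctrl.get_image(n)); p=ctrl.camera_params(n); print(n,p)
print(ctrl.camera_params('wrist'))
E
```

```text
pics
{'time_s': 0.0, 'eef_pos': array([0.16712568, 0.57549413, 0.19802194]), 'ee_rot': array([ 1.40874585e-01,  9.90027032e-01, -8.83322031e-04, -2.16523704e-04]), 'ft_force': array([0.49153017, 0.31627621, 0.62612551]), 'finger_gap': 0.9993230968320789}
scene {'fx': 433.31860980460124, 'fy': 433.31860980460124, 'cx': 276.88502829769334, 'cy': 214.47432708744586, 'R': array([[ 0.36673341,  0.93024276,  0.01245017],
       [ 0.70977774, -0.27111695, -0.65016241],
       [-0.60143342,  0.24727313, -0.75969325]]), 't': array([-0.31562349, -0.22479955,  1.62872767])}
top {'fx': 501.3764142599105, 'fy': 501.3764142599105, 'cx': 283.2434972318582, 'cy': 210.29120643952996, 'R': array([[ 0.02486876, -0.99966197,  0.00758244],
       [-0.9961641 , -0.02541686, -0.08373213],
       [ 0.08389655, -0.00547104, -0.99645945]]), 't': array([0.10199809, 0.5304294 , 1.42426684])}
{'fx': 369.48581655936937, 'fy': 369.48581655936937, 'cx': 282.6222233212447, 'cy': 211.75585027865006, 'T_tool_cam': array([[ 2.76703299e-04, -9.63842408e-01, -2.66472767e-01,
         7.31679742e-02],
       [ 9.99999928e-01,  3.35748318e-04, -1.76022446e-04,
         9.70058247e-05],
       [ 2.59125682e-04, -2.66472699e-01,  9.63842432e-01,
        -1.86045313e-01],
       [ 0.00000000e+00,  0.00000000e+00,  0.00000000e+00,
         1.00000000e+00]])}
```

View pics/top0.png

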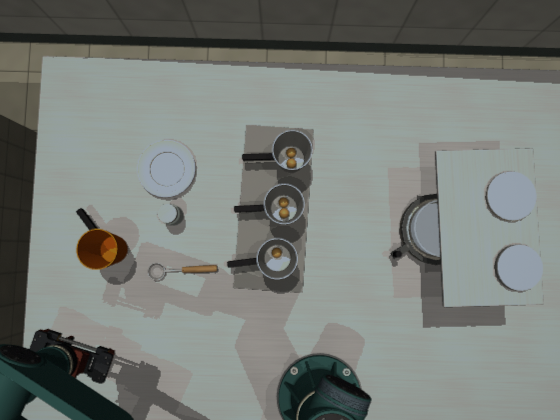

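View pics/scene0.png

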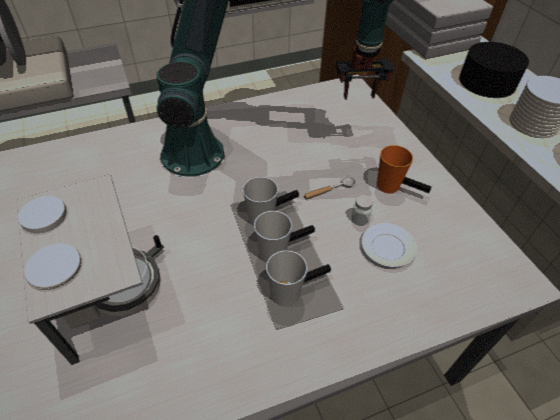

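```bash
cat > h.py <<'E'
from plant import ctrl
import numpy as np, cv2
from scipy.optimize import minimize
P={n:ctrl.camera_params(n) for n in('scene','top')}
def proj(n,X):
    p=P[n]; c=np.atleast_2d(X)@p['R'].T+p['t']
    return np.c_[p['fx']*c[:,0]/c[:,2]+p['cx'],p['fy']*c[:,1]/c[:,2]+p['cy']]
def back(n,uv,z):
    p=P[n]; d=p['R'].T@np.array([(uv[0]-p['cx'])/p['fx'],(uv[1]-p['cy'])/p['fy'],1]); o=-p['R'].T@p['t']
    return o+d*(z-o[2])/d[2]
def circ(x,y,z,r):
    a=np.linspace(0,2*np.pi,40); return np.c_[x+r*np.cos(a),y+r*np.sin(a),0*a+z]
def potmask(n,x,y,th,zb=.004):
    m=np.zeros((420,560),np.uint8); u=np.array([np.cos(th),np.sin(th)]); v=np.array([-u[1],u[0]])
    S=8
    def fill(pts):
        h=cv2.convexHull(np.float32(pts)); cv2.fillConvexPoly(m,np.int32(np.round(h*S)),1,shift=3)
    fill(np.vstack([proj(n,circ(x,y,zb+.14,.054)),proj(n,circ(x,y,zb,.040))]))
    b=[[*(np.array([x,y])+u*r+v*w),zb+.05+h] for r in(.045,.14) for w in(-.009,.009) for h in(-.011,.011)]
    fill(proj(n,b)); return m>0
def fitpot(regs,x0):
    def cost(p):
        return sum(1-(potmask(n,*p)&r).sum()/(potmask(n,*p)|r).sum() for n,r in regs.items())
    best=min((minimize(cost,[x0[0],x0[1],t],method='Nelder-Mead',options=dict(initial_simplex=[[x0[0],x0[1],t],[x0[0]+.02,x0[1],t],[x0[0],x0[1]+.02,t],[x0[0],x0[1],t+.3]],xatol=1e-4,fatol=1e-4)) for t in(1.2,1.57,1.95)),key=lambda r:r.fun)
    return best.x,best.fun
def pots(verbose=True):
    """fit all grey pots from top+scene"""
    D={}
    for n in('top','scene'):
        img=ctrl.get_image(n); D[n]=(img,[d for d in ctrl.silhouettes(n,'pot0_mid') if d['score']>.3])
    out=[]
    for d in D['top'][1]:
        l,t,r,b=d['box']; reg=d['region']; col=np.median(D['top'][0][reg],0)
        if col[2]>col[0]+40: continue
        # rough axis: mean of region not handle
        ys,xs=np.where(reg); x0=back('top',(r-22,(t+b)/2),.1)
        x,f1=fitpot({'top':reg},x0)
        best=max(D['scene'][1],key=lambda s:(potmask('scene',*x)&s['region']).sum()/(potmask('scene',*x)|s['region']).sum(),default=None)
        y,f=fitpot({'top':reg,'scene':best['region']},x)
        out.append((y,f1,f)); 
        if verbose: print('pot top-only',np.round(x,4),round(f1,3),'both',np.round(y[:2],4),round(np.degrees(y[2]),1),round(f,3),'score',round(d['score'],2),'box',d['box'])
    return out,D
def save(name,img): cv2.imwrite(f'pics/{name}.png',img)
E
python3 - <<'E'
from h import *
out,D=pots()
for n in('top','scene'):
    for l in('ring_peg','drum_floor','shelf','mat','jar_mid','plate','spoon'):
        try:
            for d in ctrl.silhouettes(n,l):
                print(n,l,round(d['score'],2),np.round(d['box']),d['region'].sum())
                np.save(f'/tmp/{n}_{l}.npy',d['region']) if d['score']>.3 else 0
        except Exception as e: print(n,l,e)
f=[back('top',c,.252) for c in((437,150),(442,307))]; print('front edge',f,np.linalg.norm(f[0]-f[1]))
print('peg',back('top',(396,254),.084),back('scene',(157,238),.084))
big=[]
t=D['top'][0]
save('crop1',np.hstack([cv2.resize(t[110:300,215:335],None,fx=3,fy=3),cv2.resize(t[170:285,375:450],None,fx=5,fy=5)[:570]]))
E
```

```text
pot top-only [0.3904 0.131  1.7225] 0.149 both [0.3891 0.1289] 98.0 0.395 score 0.79 box [224.0, 238.7, 298.7, 277.1]
pot top-only [0.6379 0.4206 1.9944] 0.365 both [0.638  0.4202] 115.7 1.365 score 0.53 box [137.2, 143.2, 193.7, 198.3]
top ring_peg 0.75 [390. 193. 439. 264.] 741
top drum_floor 0.92 [388. 197. 443. 266.] 2382
top shelf 0.93 [437. 148. 544. 309.] 15700
top shelf 0.62 [234. 184. 304. 227.] 1253
top mat 0.84 [237. 126. 314. 293.] 6309
top mat 0.39 [244. 130. 312. 174.] 1361
top jar_mid 0.76 [156. 205. 184. 223.] 456
top plate 0.8 [138. 141. 195. 195.] 2550
top spoon 0.74 [150. 265. 219. 281.] 418
top spoon 0.43 [436. 148. 543. 308.] 15726
scene ring_peg 0.91 [ 96. 235. 162. 311.] 809
scene ring_peg 0.16 [240. 177. 300. 224.] 1373
scene drum_floor 0.74 [ 60. 235. 162. 327.] 2335
scene shelf 0.93 [ 20. 177. 142. 367.] 13706
scene mat 0.72 [231. 189. 342. 331.] 4255
scene jar_mid 0.77 [352. 196. 375. 226.] 537
scene plate 0.62 [366. 223. 419. 269.] 1880
scene spoon 0.71 [302. 178. 356. 199.] 338
scene spoon 0.61 [242. 181. 299. 224.] 1287
front edge [array([ 0.66638198, -0.25695327,  0.252     ]), array([ 0.28605403, -0.26860316,  0.252     ])] 0.38050633297596187
peg [ 0.41000834 -0.19669779  0.084     ] [ 0.41355889 -0.20150443  0.084     ]
```

View pics/crop1.png

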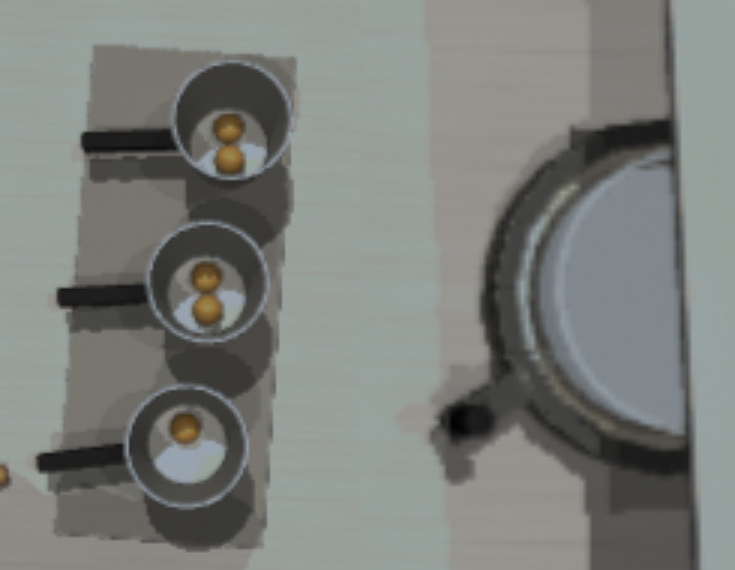

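```bash
python3 - <<'E'
from h import *
for nm,rim,he in(('A',(292.3,150),(242.3,157)),('B',(284,203.7),(234.3,209)),('C',(277,258.7),(227.7,264.3))):
    a=back('top',rim,.144); b=back('top',he,.065); d=b-a; print(nm,np.round(a,4),np.round(b,4),'len',np.linalg.norm(d[:2]),'ang',np.degrees(np.arctan2(d[1],d[0])))
img=ctrl.get_image('top'); im2=ctrl.get_image('scene')
# drum fit against silhouettes: visible part outside shelf of ring(foot) + drum
R=np.load('/tmp/top_drum_floor.npy')|np.load('/tmp/top_ring_peg.npy'); S=np.load('/tmp/top_shelf.npy')
cols=np.arange(560)
def mask(n,x,y):
    m=np.zeros((420,560),np.uint8)
    pts=[circ(x,y,0,.1),circ(x,y,.028,.1)]
    for g in([*pts],[circ(x,y,.02,.08),circ(x,y,.09,.08)]):
        cv2.fillConvexPoly(m,np.int32(np.round(cv2.convexHull(np.float32(proj(n,np.vstack(g))))*8)),1,shift=3)
    return m>0
best=None
for x in np.arange(.44,.56,.004):
  for y in np.arange(-.36,-.26,.004):
    m=mask('top',x,y)&~S&(cols<437)[None,:]; c=(m&R).sum()/(m|R).sum()
    if best is None or c>best[0]: best=(c,x,y)
print('drum',best)
_,x,y=best
for n,i in(('top',img),('scene',im2)):
    for r,z,c in((.1,.028,(0,255,0)),(.08,.09,(0,0,255)),(.075,.034,(255,0,0))):
        cv2.polylines(i,[np.int32(np.round(proj(n,circ(x,y,z,r))*8))],True,c,1,cv2.LINE_AA,3)
save('drum',np.hstack([cv2.resize(img[170:290,375:475],None,fx=4,fy=4),cv2.resize(im2[220:340,50:170],None,fx=4,fy=4)]))
E
```

```text
A [0.6793 0.0959 0.144 ] [0.672  0.2348 0.065 ] len 0.13913403187079687 ang 93.04651489335848
B [0.5349 0.1144 0.144 ] [0.5242 0.2525 0.065 ] len 0.13846709809489735 ang 94.44996614327295
C [0.3898 0.1292 0.144 ] [0.37   0.2657 0.065 ] len 0.13792320887448936 ang 98.25943078545048
drum (np.float64(0.8642179116797358), np.float64(0.48400000000000004), np.float64(-0.32399999999999995))
```

View pics/drum.png

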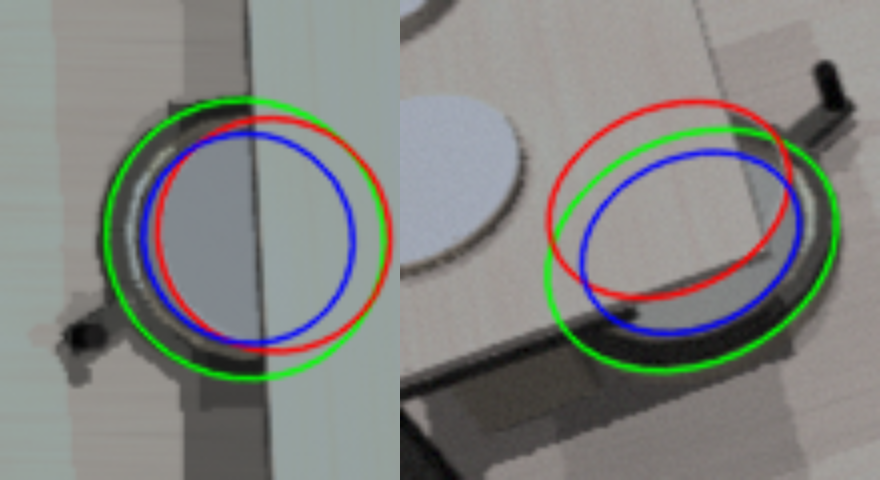

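```bash
python3 -m pendant '[[[0,0,0],[0,0,4],-1],[[0,0,0],[0,0,4],-1],[[0,0,0],[0,0,4],-1],[[0,0,-6],[3.1,-2.7,0],-1],[[0,0,-6],[3.1,-2.7,0],-1],[[0,0,-6],[3.1,-2.7,0],-1],[[0,0,-6],[3.1,-2.7,0],-1],[[0,0,-6],[3.1,-2.7,0],-1],[[0,0,-6],[3.1,-2.7,0],-1],[[0,0,-6],[3.1,-2.7,0],-1],[[0,0,-6],[3.1,-2.7,0],-1]]'
python3 -m pendant '[[[0,0,-4],[0.5,-4,0],-1],[[0,0,-4],[0.5,-4,0],-1],[[0,0,-4],[0.5,-4,0],-1],[[0,0,-4],[0.5,-4,0],-1],[[0,0,-4],[0.5,-4,0],-1],[[0,0,-4],[0.5,-4,0],-1],[[0,0,-2],[0,-4,0],-1],[[0,0,0],[0,-4,0],-1],[[0,0,0],[0,-4,0],-1],[[0,0,0],[0,-4,0],-1],[[0,0,0],[0,0,0],-1]]'
cat >> h.py <<'E'
from scipy.spatial.transform import Rotation as Ro
import json
def st(log=True):
    o=ctrl.get_obs(); R=Ro.from_quat(o['ee_rot']).as_matrix()
    print('t',round(o['time_s'],2),'pos',np.round(o['eef_pos'],4),'z',np.round(R[:,2],3),'x',np.round(R[:,0],3),'q',np.round(o['q'],3),'F',np.round(o['ft_force'],1),'gap',round(o['finger_gap'],3),'grasp',np.round(o['eef_pos']-.019*R[:,2],4))
    if log: open('log.txt','a').write(json.dumps([list(map(float,o['q'])),list(map(float,o['eef_pos'])),R.tolist()])+'\n')
    return o,R
E
python3 -c "from h import *;st()"
```

```text
time_s: 2.02
eef_pos: [0.4137, 0.3575, 0.3255]
ee_rot: [0.54, 0.841, 0.004, -0.001]
ft_force: [1.0, 0.1, 0.1]
finger_gap: 1.0
time_s: 2.93
eef_pos: [0.4493, -0.063, 0.3264]
ee_rot: [0.729, 0.685, 0.005, 0.005]
ft_force: [0.3, 0.9, 0.9]
finger_gap: 1.0
t 2.93 pos [ 0.4493 -0.063   0.3264] z [ 0.014  0.001 -1.   ] x [0.062 0.998 0.002] q [-0.296  0.031  1.618  0.005  1.479 -0.235] F [0.3 0.9 0.9] gap 1.0 grasp [ 0.449  -0.063   0.3454]
```

```bash
python3 -m pendant '[[[-6,0,0],[-0.6,-2,-2],-1],[[-6,0,1],[-0.6,-2,-2],-1],[[-6,0,1],[-0.6,-2,-2],-1],[[-6,0,1],[-0.6,-2,-2],-1],[[-6,0,0],[-0.6,-2,-2],-1],[[0,0,0],[-0.6,-2,-2],-1],[[0,0,0],[0,-2,-2],-1],[[0,0,0],[0,0,-2],-1],[[0,0,0],[0,0,0],-1]]'
python3 - <<'E'
from h import *
o,R=st(); img=ctrl.get_image('wrist'); save('w1',img)
for d in ctrl.silhouettes('wrist','ring_peg'): print(d['score'],d['box'])
E
```

```text
time_s: 3.68
eef_pos: [0.417, -0.2078, 0.1655]
ee_rot: [0.681, 0.681, -0.17, 0.208]
ft_force: [-0.6, -0.5, 0.1]
finger_gap: 0.995
t 3.68 pos [ 0.417  -0.2078  0.1655] z [ 0.052 -0.515 -0.856] x [ 0.013  0.857 -0.515] q [-0.173  0.191  2.039 -0.701  0.884  0.275] F [-0.6 -0.5  0.1] gap 0.995 grasp [ 0.416  -0.198   0.1817]
0.58 [240.8, 98.2, 442.1, 254.1]
```

View pics/w1.png

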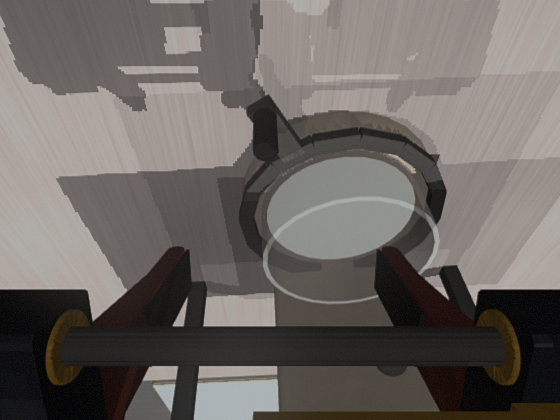

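```bash
cat > kin.py <<'E'
import numpy as np, json
from scipy.spatial.transform import Rotation as Ro
from scipy.optimize import least_squares
def rz(a): return Ro.from_euler('z',a).as_matrix()
def ry(a): return Ro.from_euler('y',a).as_matrix()
def fk(q,k,s4=1,s6=1):
    d1,a1,L2,a3,L3,d6,off=k
    R=rz(q[0]); p=np.array([0,0,d1])+R@[a1,off,0]
    R=R@ry(q[1]); p=p+R@[0,0,L2]
    R=R@ry(q[2]); p=p+R@[a3,0,L3]
    R=R@rz(s4*q[3])@ry(q[4]); p=p+R@[0,0,d6]
    return p,R@rz(s6*q[5])
def load(): 
    L=[([1.173,0.359,1.51,0,1.272,-.115],[.16712568,.57549413,.19802],Ro.from_quat([.140874585,.990027,-.000883,-.0002165]).as_matrix().tolist())]
    try: L+=[json.loads(l) for l in open('log.txt')]
    except FileNotFoundError: pass
    return L
E
python3 - <<'E'
from kin import *
L=load()
for s4 in(1,-1):
  for s6 in(1,-1):
    Rerr=[ (Ro.from_matrix(fk(q,[0]*7,s4,s6)[1].T@np.array(R))).as_rotvec() for q,p,R in L]
    print(s4,s6,np.round(Rerr,3).tolist())
    f=lambda k: np.r_[np.concatenate([fk(q,k,s4,s6)[0]-p for q,p,R in L]),1e-4*(k-k0)]
    k0=np.array([.3,0,.4,0,.4,.25,.07]); r=least_squares(f,k0); print(np.round(r.x,4),np.abs(r.fun).max())
from h import *
o=ctrl.get_obs(); R=Ro.from_quat(o['ee_rot']).as_matrix(); w=ctrl.camera_params('wrist'); T=w['T_tool_cam']
def wb(uv,z):
    c=R@T[:3,3]+o['eef_pos']; d=R@T[:3,:3]@np.array([(uv[0]-w['cx'])/w['fx'],(uv[1]-w['cy'])/w['fy'],1]); return np.round(c+d*(z-c[2])/d[2],4)
print('pegtop',wb((265,149),.084),'peg base',wb((263,106),.042),'floor',wb((342,206),.034),'rim',wb((351,250),.09))
print('rim l r t b',wb((263,250),.09),wb((438,242),.09),wb((351,197),.09),wb((351,303),.09))
E
```

```text
1 1 [[0.002, 0.002, 1.571], [-0.0, 0.0, 1.571], [-0.0, -0.0, 1.571]]
[2.690e-01 4.000e-04 6.078e-01 1.115e-01 4.332e-01 4.054e-01 6.890e-02] 0.0006767537116597333
1 -1 [[0.002, 0.002, 1.341], [-0.0, 0.0, 1.102], [-0.0, -0.0, 2.12]]
[2.690e-01 4.000e-04 6.078e-01 1.115e-01 4.332e-01 4.054e-01 6.890e-02] 0.0006767537116597333
-1 1 [[0.002, 0.002, 1.571], [-0.009, 0.006, 1.572], [0.517, -0.923, 0.533]]
[-0.5779  0.2729  0.5109  0.0058  0.1618 -0.3881  0.0661] 0.037442896051539803
-1 -1 [[0.002, 0.002, 1.341], [-0.007, 0.007, 1.103], [0.776, -0.776, 1.028]]
[-0.5779  0.2729  0.5109  0.0058  0.1618 -0.3881  0.0661] 0.037442896051539803
pegtop [ 0.4115 -0.2047  0.084 ] peg base [ 0.411  -0.1965  0.042 ] floor [ 0.488  -0.3149  0.034 ] rim [ 0.4868 -0.3143  0.09  ]
rim l r t b [ 0.4076 -0.31    0.09  ] [ 0.5646 -0.3069  0.09  ] [ 0.4766 -0.2473  0.09  ] [ 0.5013 -0.4095  0.09  ]
```

```bash
cat >> kin.py <<'E'
def calib():
    L=load(); k0=np.array([.3,0,.4,0,.4,.25,.07])
    return least_squares(lambda k: np.r_[np.concatenate([fk(q,k)[0]-p for q,p,R in L]),1e-4*(k-k0)],k0).x
LO=np.array([-2.97,-1.01,.21,-.96,.2,-2.98]);HI=np.array([2.97,2.36,2.38,4.11,2.71,2.98])
def ik(k,p,R,q0):
    R0=R@rz(-np.pi/2)
    def f(q):
        pp,RR=fk(q,k); return np.r_[(pp-p)*3,Ro.from_matrix(RR.T@R0).as_rotvec()]
    r=least_squares(f,np.clip(q0,LO+.01,HI-.01),bounds=(LO,HI)); return r.x,np.abs(r.fun).max()
def tool(tilt,yaw=0):
    """tool with x=+y world & jaws along x when tilt=0,yaw=0; tilt deg toward -y (about x), yaw deg about z (after)"""
    R=np.array([[0,1.,0],[1,0,0],[0,0,-1]]) # columns x=(0,1,0), y=(1,0,0), z=-z
    return rz(np.radians(yaw))@Ro.from_euler('x',-tilt,degrees=True).as_matrix()@R
E
python3 - <<'E'
from kin import *
k=calib(); q0=np.array([-.17,.19,2.04,-.7,.88,.27])
print('peg')
for tilt in(20,30):
  q=q0
  for a in(123,100,78,55,33):
    g=np.array([.487+.14*np.cos(np.radians(a)),-.316+.14*np.sin(np.radians(a)),.067]); R=tool(tilt)
    q,e=ik(k,g+.019*R[:,2],R,q); print(tilt,a,np.round(q,2),round(e,4))
print('pots')
for nm,c,th in(('A',(.679,.096),93),('B',(.535,.114),94.5),('C',(.39,.129),98)):
  for tilt in(0,15,30,45,60,75):
    u=np.array([np.cos(np.radians(th)),np.sin(np.radians(th))]); g=np.r_[np.array(c)+.115*u,.054]; R=tool(tilt,th-90)
    q,e=ik(k,g+.019*R[:,2],R,np.array([.3,.5,1.8,-.5,1,0])); s=f'{nm} {tilt} {np.round(q,2)} {e:.3f} | '
    # pour: axis horizontal at (.487, y), total rotation 105 about x ; mouth at y=-.29, grip 90 behind
    for rot in(60,90,105,115):
      g=np.array([.487,-.19,.28]); R2=tool(tilt-rot); q,e=ik(k,g+.019*R2[:,2],R2,q); s+=f'{rot}:{e:.3f} '
    print(s,np.round(q,2))
E
```

```text
peg
20 123 [-0.33  0.37  2.08 -0.56  0.65  0.12] 0.0
20 100 [-0.25  0.42  1.98 -0.52  0.73  0.14] 0.0
20 78 [-0.22  0.47  1.86 -0.49  0.79  0.12] 0.0
20 55 [-0.24  0.53  1.74 -0.46  0.84  0.06] 0.0
20 33 [-0.29  0.57  1.64 -0.44  0.87 -0.01] 0.0
30 123 [-0.18  0.43  2.11 -0.87  0.7   0.53] 0.0
30 100 [-0.12  0.47  2.   -0.79  0.77  0.49] 0.0
30 78 [-0.11  0.52  1.88 -0.74  0.83  0.43] 0.0
30 55 [-0.14  0.57  1.77 -0.71  0.87  0.35] 0.0
30 33 [-0.19  0.61  1.68 -0.69  0.88  0.26] 0.0
pots
A 0 [0.21 0.67 1.41 0.   1.07 0.15] 0.000 | 60:0.000 90:0.000 105:0.000 115:0.000  [-0.93  1.13  1.36  1.03  2.46 -0.96]
A 15 [ 0.34  0.72  1.33 -0.27  1.18  0.4 ] 0.000 | 60:0.000 90:0.000 105:0.000 115:0.000  [-0.96  1.01  1.34  0.92  2.34 -0.95]
A 30 [ 0.46  0.81  1.24 -0.49  1.34  0.58] 0.000 | 60:0.000 90:0.000 105:0.000 115:0.000  [-0.96  0.87  1.33  0.8   2.22 -0.95]
A 45 [ 0.55  0.93  1.14 -0.67  1.53  0.69] 0.000 | 60:0.000 90:0.000 105:0.000 115:0.000  [-0.94  0.74  1.34  0.69  2.09 -0.93]
A 60 [ 0.61  1.07  1.04 -0.84  1.72  0.74] 0.000 | 60:0.000 90:0.000 105:0.000 115:0.000  [-0.9   0.6 
[... 987 characters left out ...]
0 105:0.000 115:0.000  [-0.93  1.13  1.36  1.03  2.46 -0.96]
C 15 [ 0.62  0.46  1.91 -0.29  0.92  0.68] 0.000 | 60:0.000 90:0.000 105:0.000 115:0.000  [-0.96  1.01  1.34  0.92  2.34 -0.95]
C 30 [ 0.77  0.58  1.8  -0.46  1.14  0.91] 0.000 | 60:0.000 90:0.000 105:0.000 115:0.000  [-0.96  0.87  1.33  0.8   2.22 -0.95]
C 45 [ 0.88  0.72  1.69 -0.56  1.36  1.04] 0.000 | 60:0.000 90:0.000 105:0.000 115:0.000  [-0.94  0.74  1.34  0.69  2.09 -0.93]
C 60 [ 0.95  0.89  1.57 -0.64  1.58  1.12] 0.000 | 60:0.000 90:0.000 105:0.000 115:0.000  [-0.9   0.6   1.37  0.58  1.95 -0.91]
C 75 [ 0.99  1.05  1.47 -0.71  1.78  1.17] 0.000 | 60:0.000 90:0.000 105:0.000 115:0.000  [-0.84  0.46  1.41  0.46  1.8  -0.86]
```

```bash
python3 -m pendant '[[[2,0,0],[-0.2,-0.1,-2],-1],[[2,0,0],[-0.2,0,-2],-1],[[1,0,0],[-0.1,0,-2],-1],[[0,0,0],[0,0,-2],-1],[[0,0,0],[0,0,-1.5],-1],[[0,0,0],[0,0,-1],-1],[[0,0,0],[0,0,-0.6],-1],[[0,0,0],[0,0,0],-1]]' 20
python3 - <<'E'
from h import *
st(); save('w2',ctrl.get_image('wrist'))
E
```

```text
time_s: 4.45
eef_pos: [0.4308, -0.2116, 0.0684]
ee_rot: [0.69, 0.686, -0.131, 0.193]
ft_force: [-0.1, -0.2, -0.2]
finger_gap: 1.001
t 4.45 pos [ 0.4308 -0.2116  0.0684] z [ 0.083 -0.445 -0.891] x [ 0.025  0.895 -0.445] q [-0.252  0.354  2.12  -0.797  0.611  0.405] F [-0.1 -0.2 -0.2] gap 1.001 grasp [ 0.4292 -0.2032  0.0854]
```

View pics/w2.png

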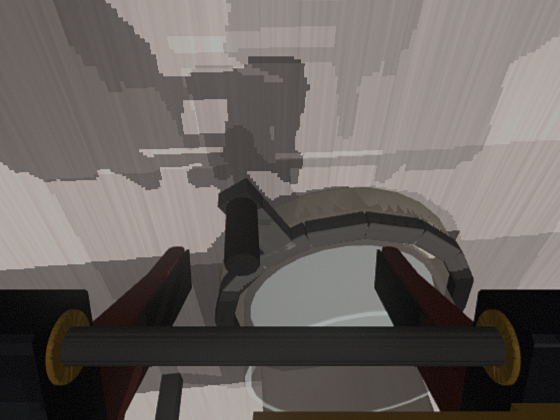

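```bash
python3 -m pendant '[[[0,2,0],[-0.9,0.1,0],-1],[[0,2,0],[-0.9,0.1,0],-1],[[0,0,0],[-0.3,0.1,-0.6],-1],[[0,0,0],[0,0,-0.6],-1],[[0,0,0],[0,0,-0.5],-1],[[0,0,0],[0,0,0],-1]]'
python3 -c "from h import *;st()"
```

```text
time_s: 5.0
eef_pos: [0.4159, -0.2093, 0.0568]
ee_rot: [0.685, 0.691, -0.152, 0.174]
ft_force: [0.7, 0.1, 0.1]
finger_gap: 0.997
t 5.0 pos [ 0.4159 -0.2093  0.0568] z [ 0.033 -0.449 -0.893] x [-0.002  0.894 -0.449] q [-0.24   0.383  2.118 -0.792  0.645  0.396] F [0.7 0.1 0.1] gap 0.997 grasp [ 0.4153 -0.2007  0.0737]
```

```bash
python3 -m pendant '[[[0,0,0],[-0.4,0,-0.6],-1],[[0,0,0],[0,0,0],1],[[0,0,0],[0,0,0],1],[[0,0,0],[0,0,0],1],[[0,0,0],[0,0,0],1],[[0,0,0],[0,0,0],1],[[0,0,0],[0,0,0],1],[[0,0,0],[0,0,0],1]]' 15
python3 -c "from h import *;st()"
```

```text
time_s: 5.67
eef_pos: [0.4133, -0.2095, 0.0509]
ee_rot: [0.684, 0.691, -0.151, 0.175]
ft_force: [-0.3, -0.5, -0.1]
finger_gap: 0.508
t 5.67 pos [ 0.4133 -0.2095  0.0509] z [ 0.035 -0.449 -0.893] x [-0.002  0.894 -0.449] q [-0.242  0.393  2.13  -0.816  0.627  0.422] F [-0.3 -0.5 -0.1] gap 0.508 grasp [ 0.4127 -0.201   0.0679]
```

```bash
python3 -m pendant '[[[0,0,0],[0,0,0],1],[[0,0,0],[0,0,0],1],[[0,0,0],[0,0,0],1],[[0,0,0],[0,0,0],1],[[0,0,0],[0,0,0],1],[[0,0,0],[0,0,0],1],[[0,0,0],[0,0,0],1],[[0,0,0],[0,0,0],1]]'
python3 - <<'E'
from h import *
st()
C=np.array([.487,-.316]); g=np.array([.4127,-.201]); d=g-C; r=np.linalg.norm(d); a=np.arctan2(d[1],d[0]); print(r,np.degrees(a))
pr=g
for i in range(1,16):
    b=a-np.radians(6.5*i); n=C+.14*np.array([np.cos(b),np.sin(b)]); print(i,np.round(np.degrees(b)),np.round((n-pr)*100,2),np.round(n,3)); pr=n
E
```

```text
time_s: 6.33
eef_pos: [0.4123, -0.2094, 0.051]
ee_rot: [0.684, 0.691, -0.152, 0.175]
ft_force: [-0.7, -0.1, 0.4]
finger_gap: 0.196
t 6.33 pos [ 0.4123 -0.2094  0.051 ] z [ 0.034 -0.449 -0.893] x [-0.002  0.893 -0.449] q [-0.242  0.392  2.131 -0.815  0.628  0.422] F [-0.7 -0.1  0.4] gap 0.196 grasp [ 0.4116 -0.2009  0.068 ]
0.1369141701943228 122.86597517994767
1 116.0 [1.21 1.04] [ 0.425 -0.191]
2 110.0 [1.46 0.62] [ 0.439 -0.184]
3 103.0 [1.52 0.45] [ 0.455 -0.18 ]
4 97.0 [1.56 0.28] [ 0.47  -0.177]
5 90.0 [1.58 0.1 ] [ 0.486 -0.176]
6 84.0 [ 1.59 -0.08] [ 0.502 -0.177]
7 77.0 [ 1.57 -0.26] [ 0.518 -0.179]
8 71.0 [ 1.53 -0.43] [ 0.533 -0.184]
9 64.0 [ 1.47 -0.6 ] [ 0.548 -0.19 ]
10 58.0 [ 1.39 -0.77] [ 0.561 -0.197]
11 51.0 [ 1.29 -0.92] [ 0.574 -0.207]
12 45.0 [ 1.18 -1.06] [ 0.586 -0.217]
13 38.0 [ 1.05 -1.19] [ 0.597 -0.229]
14 32.0 [ 0.91 -1.3 ] [ 0.606 -0.242]
15 25.0 [ 0.76 -1.39] [ 0.614 -0.256]
```

Gripped (17 mm = peg). Sweep the first two thirds, then feel for the stop.

```bash
python3 -m pendant '[[[0,0,0],[1.3,0.8,0],1],[[0,0,0],[1.5,0.6,0],1],[[0,0,0],[1.5,0.4,0],1],[[0,0,0],[1.6,0.3,0],1],[[0,0,0],[1.6,0.1,0],1]]'
python3 -c "from h import *;st()"
python3 -m pendant '[[[0,0,0],[1.6,-0.1,0],1],[[0,0,0],[1.6,-0.3,0],1],[[0,0,0],[1.5,-0.4,0],1]]'
python3 -c "from h import *;st()"
```

```text
time_s: 6.75
eef_pos: [0.4781, -0.1877, 0.0504]
ee_rot: [0.686, 0.69, -0.159, 0.169]
ft_force: [-3.1, 0.9, 3.1]
finger_gap: 0.199
t 6.75 pos [ 0.4781 -0.1877  0.0504] z [ 0.016 -0.451 -0.892] x [-0.002  0.892 -0.451] q [-0.157  0.458  1.976 -0.711  0.746  0.379] F [-3.1  0.9  3.1] gap 0.199 grasp [ 0.4778 -0.1791  0.0674]
time_s: 7.0
eef_pos: [0.523, -0.1945, 0.0502]
ee_rot: [0.686, 0.69, -0.161, 0.167]
ft_force: [-3.2, 0.7, 2.8]
finger_gap: 0.191
t 7.0 pos [ 0.523  -0.1945  0.0502] z [ 0.009 -0.451 -0.892] x [-0.003  0.892 -0.451] q [-0.155  0.504  1.871 -0.668  0.8    0.322] F [-3.2  0.7  2.8] gap 0.191 grasp [ 0.5228 -0.1859  0.0671]
```

```bash
python3 -m pendant '[[[0,0,0],[1.4,-0.2,0],1],[[0,0,0],[1.4,-0.6,0],1],[[0,0,0],[1.3,-0.8,0],1]]'
python3 -c "from h import *;st()"
python3 -m pendant '[[[0,0,0],[1.0,-0.8,0],1],[[0,0,0],[1.0,-0.9,0],1]]'
python3 -c "from h import *;st()"
```

```text
time_s: 7.25
eef_pos: [0.5606, -0.212, 0.05]
ee_rot: [0.686, 0.689, -0.166, 0.164]
ft_force: [-2.5, 0.9, 4.6]
finger_gap: 0.197
t 7.25 pos [ 0.5606 -0.212   0.05  ] z [-0.002 -0.454 -0.891] x [-0.005  0.891 -0.454] q [-0.173  0.546  1.775 -0.641  0.846  0.262] F [-2.5  0.9  4.6] gap 0.197 grasp [ 0.5606 -0.2034  0.0669]
time_s: 7.42
eef_pos: [0.5755, -0.2288, 0.0492]
ee_rot: [0.687, 0.688, -0.17, 0.159]
ft_force: [-29.2, 14.6, 19.1]
finger_gap: 0.207
t 7.42 pos [ 0.5755 -0.2288  0.0492] z [-0.014 -0.453 -0.891] x [-0.006  0.891 -0.453] q [-0.196  0.568  1.728 -0.626  0.868  0.22 ] F [-29.2  14.6  19.1] gap 0.207 grasp [ 0.5758 -0.2202  0.0661]
```

```bash
python3 -m pendant '[[[0,0,0],[0.3,-0.4,0],1],[[0,0,0],[0.3,-0.4,0],1]]'
python3 - <<'E'
from h import *
st(); a=ctrl.get_image('top')[170:290,375:495]; b=ctrl.get_image('scene')[200:320,60:200]
save('ring',np.hstack([cv2.resize(a,(400,400)),cv2.resize(b,(467,400))])[:, :800])
E
```

```text
time_s: 7.58
eef_pos: [0.5745, -0.235, 0.0482]
ee_rot: [0.689, 0.687, -0.174, 0.153]
ft_force: [-9.4, 14.3, 14.6]
finger_gap: 0.203
t 7.58 pos [ 0.5745 -0.235   0.0482] z [-0.028 -0.45  -0.893] x [-0.004  0.893 -0.45 ] q [-0.207  0.574  1.716 -0.617  0.881  0.202] F [-9.4 14.3 14.6] gap 0.203 grasp [ 0.575  -0.2265  0.0652]
```

View pics/ring.png

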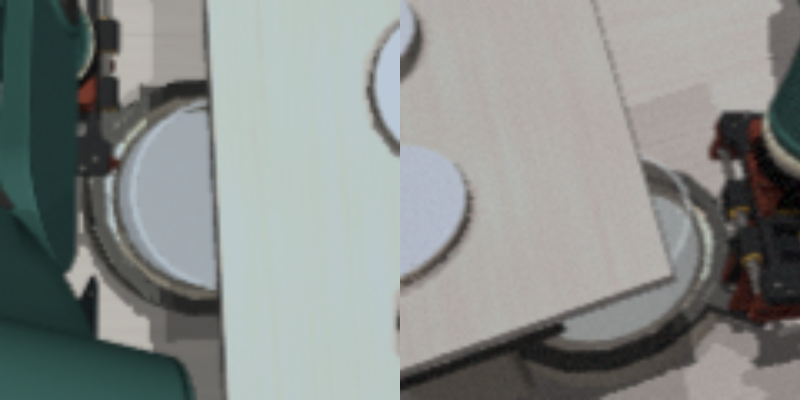

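```bash
python3 -m pendant '[[[0,0,0],[0,0,0],-1],[[0,0,0],[0,0,0],-1],[[0,0,0],[0,0,0],-1],[[0,0,0],[0,0,0],-1],[[0,0,0],[0,0,0],-1],[[0,0,0],[0,0,0],-1],[[0,0,0],[0,0,0],-1],[[0,0,0],[0,1.3,2.6],-1],[[0,0,0],[0,1.3,2.6],-1],[[0,0,0],[0,1.3,2.6],-1],[[0,0,0],[0,1.3,2.6],-1],[[0,0,0],[0,0,0],-1]]'
python3 - <<'E'
from h import *
st(); save('w3',ctrl.get_image('wrist'))
E
```

```text
time_s: 8.68
eef_pos: [0.5737, -0.183, 0.1531]
ee_rot: [0.689, 0.687, -0.174, 0.152]
ft_force: [1.2, -0.2, 0.2]
finger_gap: 0.995
t 8.68 pos [ 0.5737 -0.183   0.1531] z [-0.032 -0.448 -0.893] x [-0.005  0.894 -0.449] q [-0.12   0.432  1.639 -0.526  1.106  0.131] F [ 1.2 -0.2  0.2] gap 0.995 grasp [ 0.5743 -0.1745  0.1701]
```

View pics/w3.png

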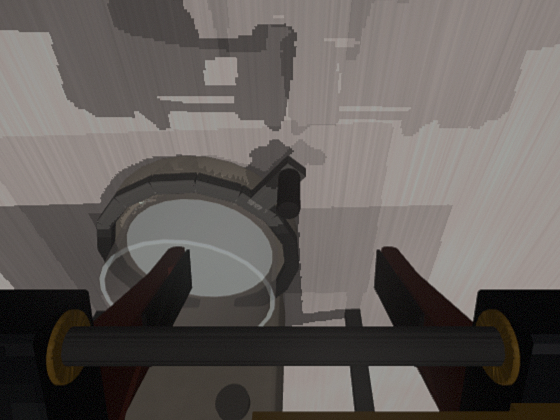

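```bash
cat >> h.py <<'E'
def wb(uv,z):
    o=ctrl.get_obs(); R=Ro.from_quat(o['ee_rot']).as_matrix(); w=ctrl.camera_params('wrist'); T=w['T_tool_cam']
    c=R@T[:3,3]+o['eef_pos']; d=R@T[:3,:3]@np.array([(uv[0]-w['cx'])/w['fx'],(uv[1]-w['cy'])/w['fy'],1]); return np.round(c+d*(z-c[2])/d[2],4)
E
python3 - <<'E'
from h import *
t=wb((288,208),.084);b=wb((290,172),.042);f=wb((200,249),.034); r=wb((188,295),.09); f2=[wb(p,.034) for p in((126,245),(273,252),(200,199),(200,298))]
print(t,b,f,r,*f2)
for c in(f,np.array([.487,-.316,0])):
    for p in(t,b): d=p[:2]-c[:2]; print(np.hypot(*d),np.degrees(np.arctan2(d[1],d[0])))
E
```

```text
[ 0.574  -0.2128  0.084 ] [ 0.5747 -0.2111  0.042 ] [ 0.4834 -0.3145  0.034 ] [ 0.4836 -0.3144  0.09  ] [ 0.4082 -0.3104  0.034 ] [ 0.5577 -0.3171  0.034 ] [ 0.4941 -0.2478  0.034 ] [ 0.4696 -0.4002  0.034 ]
0.1362029735358226 48.30357891127071
0.13793929824382897 48.556181094255116
0.13497866498080352 49.868332374685195
0.13673075732987072 50.10321929738389
```

```bash
python3 -m pendant '[[[0,0,0],[-2,0,0],1],[[0,0,0],[-1.5,0,0],1],[[0,0,0],[0,0,0],1],[[0,0,0],[0,0,0],1],[[0,0,0],[0,0,0],1],[[0,0,0],[0,0,0],1],[[0,0,0],[0,0,0],1],[[0,0,0],[0,0,0],1],[[0,0,0],[0,0,0],1],[[0,0,0],[0,0,0],1],[[0,0,0],[0,0,0],1],[[0,0,0],[0,0,0],1]]'
python3 -m pendant '[[[0,0,0],[0,0,0],1],[[0,0,0],[0,0,0],1],[[0,0,0],[0,0,0],1],[[0,0,0],[0,0,-3],1],[[0,0,0],[0,0,-3],1],[[0,0,0],[0,0,-2],1],[[0,0,0],[0,0,-0.8],1],[[0,0,0],[0,0,0],1]]'
python3 -c "from h import *;st()"
```

```text
time_s: 9.73
eef_pos: [0.5394, -0.1851, 0.1462]
ee_rot: [0.688, 0.688, -0.175, 0.15]
ft_force: [-0.1, -0.4, -0.1]
finger_gap: 0.128
time_s: 10.4
eef_pos: [0.5425, -0.1854, 0.0583]
ee_rot: [0.689, 0.687, -0.173, 0.153]
ft_force: [-0.6, 0.6, 0.4]
finger_gap: 0.007
t 10.4 pos [ 0.5425 -0.1854  0.0583] z [-0.027 -0.449 -0.893] x [-0.004  0.894 -0.449] q [-0.131  0.523  1.789 -0.613  0.893  0.278] F [-0.6  0.6  0.4] gap 0.007 grasp [ 0.5431 -0.1768  0.0753]
```

```bash
python3 -m pendant '[[[0,0,0],[0.7,-0.65,0],1],[[0,0,0],[0.5,-0.45,0],1]]'
python3 -m pendant '[[[0,0,0],[0.4,-0.35,0],1]]'
python3 -m pendant '[[[0,0,0],[0.4,-0.35,0],1]]'
python3 -m pendant '[[[0,0,0],[0.4,-0.35,0],1]]'
```

```text
time_s: 10.57
eef_pos: [0.5543, -0.1964, 0.0589]
ee_rot: [0.688, 0.688, -0.173, 0.153]
ft_force: [1.0, 0.3, 0.3]
finger_gap: 0.002
time_s: 10.65
eef_pos: [0.5597, -0.2007, 0.06]
ee_rot: [0.688, 0.688, -0.173, 0.154]
ft_force: [-0.3, -1.0, -0.9]
finger_gap: 0.005
time_s: 10.73
eef_pos: [0.5654, -0.205, 0.0612]
ee_rot: [0.688, 0.687, -0.172, 0.155]
ft_force: [0.4, 0.4, 0.0]
finger_gap: 0.007
time_s: 10.82
eef_pos: [0.5708, -0.2093, 0.0623]
ee_rot: [0.689, 0.687, -0.172, 0.155]
ft_force: [-0.1, 0.3, 0.5]
finger_gap: 0.008
```

```bash
python3 -m pendant '[[[0,0,0],[0.4,-0.4,-0.1],1]]'
python3 -m pendant '[[[0,0,0],[0.3,-0.35,-0.1],1]]'
python3 -m pendant '[[[0,0,0],[0.3,-0.35,-0.1],1]]'
python3 -c "from h import *;st();save('w4',ctrl.get_image('wrist'))"
```

```text
time_s: 10.9
eef_pos: [0.5762, -0.214, 0.0623]
ee_rot: [0.689, 0.687, -0.171, 0.156]
ft_force: [0.3, 0.7, 0.8]
finger_gap: 0.006
time_s: 10.98
eef_pos: [0.5803, -0.2182, 0.062]
ee_rot: [0.689, 0.687, -0.171, 0.157]
ft_force: [-1.7, 3.4, 3.2]
finger_gap: 0.006
time_s: 11.07
eef_pos: [0.5815, -0.2201, 0.0611]
ee_rot: [0.69, 0.686, -0.171, 0.155]
ft_force: [-14.9, 36.4, 31.8]
finger_gap: 0.003
t 11.07 pos [ 0.5815 -0.2201  0.0611] z [-0.024 -0.448 -0.894] x [ 0.001  0.894 -0.448] q [-0.182  0.559  1.698 -0.597  0.914  0.203] F [-14.9  36.4  31.8] gap 0.003 grasp [ 0.582  -0.2116  0.0781]
```

View pics/w4.png

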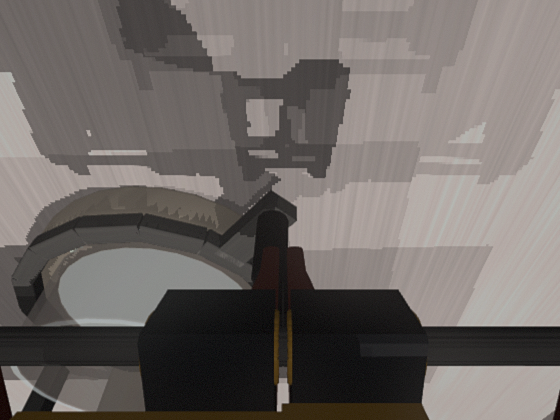

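```bash
python3 - <<'E'
from h import *
print(wb((275,210),.042),wb((271,262),.084), wb((282,300),.07))
E
python3 -m pendant '[[[0,0,0],[-0.2,0.4,0.4],1],[[0,0,0],[-1,2.2,3.5],1],[[0,0,0],[-1,1,3.5],1],[[0,0,0],[0,1,3.5],1],[[0,0,0],[0,0,0],1]]'
python3 - <<'E'
from h import *
st(); im=ctrl.get_image('wrist'); print(wb((282,211),.05)); save('w5',im)
E
```

```text
[ 0.577  -0.2086  0.042 ] [ 0.5768 -0.2033  0.084 ] [ 0.581  -0.2538  0.07  ]
time_s: 11.53
eef_pos: [0.5572, -0.1731, 0.1713]
ee_rot: [0.691, 0.686, -0.172, 0.152]
ft_force: [1.1, -0.8, 0.4]
finger_gap: 0.005
t 11.53 pos [ 0.5572 -0.1731  0.1713] z [-0.03  -0.446 -0.895] x [-0.     0.895 -0.446] q [-0.108  0.388  1.659 -0.516  1.131  0.132] F [ 1.1 -0.8  0.4] gap 0.005 grasp [ 0.5577 -0.1646  0.1883]
[ 0.5502 -0.2514  0.05  ]
```

View pics/w5.png

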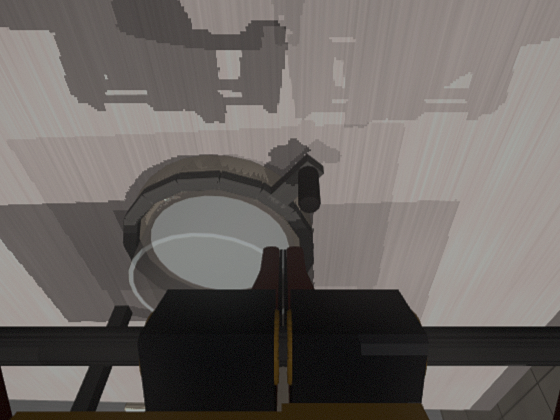

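```bash
python3 - <<'E'
from h import *
t=wb((309,204),.084);b=wb((309,174),.042)
fe=[wb(p,.034) for p in((152,238),(300,246),(226,194),(226,290))]
c=wb((226,242),.034)
print(t,b,c,*fe)
for C in(c[:2],np.array([.485,-.3155])):
  for p in(t,b): d=p[:2]-C; print(np.hypot(*d),np.degrees(np.arctan2(d[1],d[0])))
# refine: top camera estimate now
im=ctrl.get_image('top'); save('ringtop',cv2.resize(im[160:290,370:470],None,fx=4,fy=4))
E
```

```text
[ 0.5728 -0.2134  0.084 ] [ 0.5739 -0.2152  0.042 ] [ 0.4892 -0.3107  0.034 ] [ 0.4109 -0.3059  0.034 ] [ 0.5679 -0.3155  0.034 ] [ 0.4969 -0.2449  0.034 ] [ 0.4793 -0.3956  0.034 ]
0.12828191610667494 49.33088253107364
0.12764928515271828 48.429828554561325
0.13465975642336503 49.30640454154571
0.13402723603805308 48.44811392798553
```

```bash
python3 -m pendant '[[[0,0,0],[0,3.5,1],-1],[[0,0,0],[0,3.5,1],-1],[[0,0,0],[0,3.5,1],-1],[[0,0,0],[0,3.5,1],-1],[[0,0,0],[0,3.5,1],-1],[[0,0,0],[0,3.5,1],-1]]'
python3 - <<'E'
from h import *
T=ctrl.get_image('top');S=ctrl.get_image('scene')
for n in('top','scene'):
    im={'top':T,'scene':S}[n]
    for d in ctrl.silhouettes(n,'ring_peg'): print(n,round(d['score'],2),np.round(d['box']))
    print(n,'pred top/base at (.573,-.2135)',np.round(proj(n,[[.573,-.2135,.084],[.573,-.2135,.042]]),1).tolist(),'(.586,-.232)',np.round(proj(n,[[.586,-.232,.084],[.586,-.232,.042]]),1).tolist())
    u,v=proj(n,[[.578,-.22,.07]])[0]; m=np.zeros((420,560),bool); m[int(v)-25:int(v)+25,int(u)-25:int(u)+25]=1
    g=im.max(2); ys,xs=np.where((g<45)&m); print('dark',len(xs),xs.min(initial=999),xs.max(initial=0),ys.min(initial=999),ys.max(initial=0),xs.mean(),ys.mean())
save('pegchk',np.hstack([cv2.resize(T[170:290,375:475],None,fx=4,fy=4),cv2.resize(S[220:340,50:150],None,fx=4,fy=4)]))
E
```

```text
time_s: 12.13
eef_pos: [0.5476, 0.034, 0.2189]
ee_rot: [0.693, 0.682, -0.182, 0.144]
ft_force: [0.4, 0.6, 0.2]
finger_gap: 0.425
top 0.61 [396. 193. 442. 262.]
top 0.41 [235. 206. 299. 214.]
top pred top/base at (.573,-.2135) [[402.4, 195.1], [398.8, 196.8]] (.586,-.232) [[409.1, 190.7], [405.3, 192.5]]
dark 86 397 427 192 214 407.80232558139534 196.8953488372093
scene 0.86 [ 96. 252. 166. 312.]
scene 0.27 [352. 196. 375. 228.]
scene pred top/base at (.573,-.2135) [[164.4, 283.2], [167.2, 291.2]] (.586,-.232) [[158.5, 289.3], [161.5, 297.2]]
dark 164 138 170 277 304 156.09756097560975 292.8841463414634
```

View pics/pegchk.png

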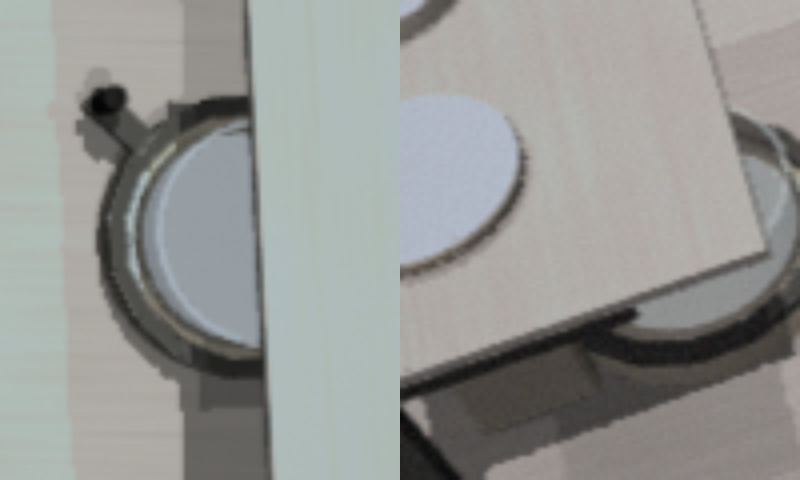

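```bash
python3 -m pendant '[[[-6,0,1.5],[-0.3,3.5,1],-1],[[-6,0,1.5],[-0.3,3.5,1],-1],[[-6,0,1.5],[-0.3,3.5,0],-1],[[0,0,0],[-0.3,3.5,0],-1],[[0,0,0],[-0.3,3.5,-2],-1],[[0,0,0],[-0.3,3.5,-3],-1],[[0,0,0],[-0.3,2,-3],-1],[[0,0,0],[0,0,0],-1],[[0,0,0],[0,0,0],-1]]'
python3 - <<'E'
from h import *
st(); print('jar',back('top',(170,214),.045)); im=ctrl.get_image('wrist'); save('w6',im)
for d in ctrl.silhouettes('wrist','pot0_mid'): print(round(d['score'],2),np.round(d['box']))
E
```

```text
time_s: 13.08
eef_pos: [0.53, 0.2402, 0.1514]
ee_rot: [0.64, 0.659, -0.295, 0.264]
ft_force: [1.6, 0.5, 0.5]
finger_gap: 1.004
t 13.08 pos [0.53   0.2402 0.1514] z [-0.029 -0.727 -0.686] x [-0.042  0.687 -0.726] q [ 0.688  0.744  1.268 -0.581  1.716  0.75 ] F [1.6 0.5 0.5] gap 1.004 grasp [0.5306 0.254  0.1645]
jar [0.50703054 0.43572966 0.045     ]
0.79 [ 10.  57. 189. 300.]
```

View pics/w6.png

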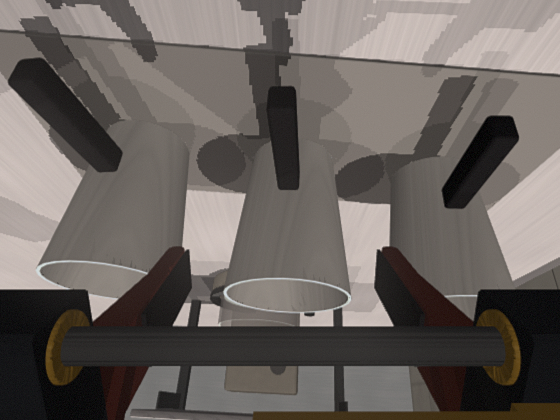

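```bash
python3 - <<'E'
from h import *
for p in((281,92),(283,104),(285,145),(289,185)): print(p,wb(p,.065))
# rim ellipse centres
print('rim',wb((288,295),.144), 'L',wb((96,278),.144),'R handle',wb((492,125),.065),wb((455,200),.065),'L handle',wb((38,75),.065),wb((108,165),.065))
E
```

```text
(281, 92) [0.5238 0.2671 0.065 ]
(283, 104) [0.525  0.2575 0.065 ]
(285, 145) [0.5267 0.2182 0.065 ]
(289, 185) [0.5307 0.166  0.065 ]
rim [0.5342 0.1199 0.144 ] L [0.3816 0.1405 0.144 ] R handle [0.6557 0.2471 0.065 ] [0.6713 0.1545 0.065 ] L handle [0.3834 0.2723 0.065 ] [0.3872 0.1832 0.065 ]
```

```bash
python3 -m pendant '[[[0,0,0],[-0.1,-0.6,-2.2],-1],[[0,0,0],[-0.1,-0.6,-2.2],-1],[[0,0,0],[0,-0.6,-2.2],-1],[[0,0,0],[0,-0.6,-2.2],-1],[[0,0,0],[0,-0.4,-1.6],-1],[[0,0,0],[0,0,-0.5],-1],[[0,0,0],[0,0,0],-1]]' 60
python3 -c "from h import *;st()"
```

```text
time_s: 13.77
eef_pos: [0.5357, 0.1989, 0.0532]
ee_rot: [0.648, 0.653, -0.29, 0.265]
ft_force: [0.6, -0.0, 0.4]
finger_gap: 1.001
t 13.77 pos [0.5357 0.1989 0.0532] z [-0.029 -0.722 -0.692] x [-0.02   0.692 -0.721] q [ 0.637  0.826  1.378 -0.598  1.526  0.844] F [ 0.6 -0.   0.4] gap 1.001 grasp [0.5362 0.2126 0.0664]
```

```bash
python3 -m pendant '[[[0,0,1],[-0.5,0.9,-0.5],-1],[[0,0,1],[-0.4,0.3,-0.5],-1],[[0,0,0],[-0.1,0.2,-0.4],-1],[[0,0,0],[0,0,0],-1]]' 60
python3 -c "from h import *;st()"
```

```text
time_s: 14.1
eef_pos: [0.5277, 0.2139, 0.0432]
ee_rot: [0.638, 0.664, -0.282, 0.271]
ft_force: [0.1, 0.3, 0.5]
finger_gap: 1.0
t 14.1 pos [0.5277 0.2139 0.0432] z [ 0.001 -0.72  -0.694] x [-0.04   0.694 -0.719] q [ 0.67   0.832  1.394 -0.602  1.501  0.859] F [0.1 0.3 0.5] gap 1.0 grasp [0.5277 0.2276 0.0564]
```

```bash
python3 -m pendant '[[[0,0,0],[0,-0.2,-0.2],1],[[0,0,0],[0,0,0],1],[[0,0,0],[0,0,0],1],[[0,0,0],[0,0,0],1],[[0,0,0],[0,0,0],1],[[0,0,0],[0,0,0],1],[[0,0,0],[0,0,0],1],[[0,0,0],[0,0,0],1],[[0,0,0],[0,0,0],1],[[0,0,0],[0,0,0],1],[[0,0,0],[0,0,0],1],[[0,0,0],[0,0,0],1]]' 60
python3 -m pendant '[[[0,0,0],[0,0,0],1],[[0,0,0],[0,0,0],1],[[0,0,0],[0,0,0],1],[[0,0,0],[0,0,0],1],[[0,0,0],[0,0,0],1],[[0,0,0],[0,0,0],1]]'
python3 -c "from h import *;st()"
```

```text
time_s: 15.1
eef_pos: [0.5286, 0.2135, 0.0424]
ee_rot: [0.637, 0.664, -0.28, 0.272]
ft_force: [-0.8, -0.1, -0.3]
finger_gap: 0.199
time_s: 15.6
eef_pos: [0.5286, 0.2135, 0.0424]
ee_rot: [0.637, 0.664, -0.28, 0.272]
ft_force: [-0.3, -0.3, 0.8]
finger_gap: 0.196
t 15.6 pos [0.5286 0.2135 0.0424] z [ 0.004 -0.719 -0.695] x [-0.04   0.695 -0.718] q [ 0.669  0.832  1.397 -0.604  1.496  0.86 ] F [-0.3 -0.3  0.8] gap 0.196 grasp [0.5285 0.2272 0.0556]
```

```bash
cat > slip.py <<'E'
from h import *
import sys
ctrl.get_image('wrist'); D=ctrl.silhouettes('wrist','pot0_mid')
for d in D:
    l,t,r,b=d['box']
    if l<300<r: print(sys.argv[1] if len(sys.argv)>1 else '',round(d['score'],2),np.round(d['box']),d['region'].sum(),'handle rows',np.where(d['region'][:,275:292].any(1))[0][[0,-1]])
E
python3 slip.py before
python3 -m pendant '[[[0,0,0],[0,0,1],1],[[0,0,0],[0,0,1],1],[[0,0,0],[0,0,1],1],[[0,0,0],[0,0,1],1],[[0,0,0],[0,0,1.5],1],[[0,0,0],[0,0,1.5],1],[[0,0,0],[0,0,1.5],1],[[0,0,0],[0,0,0],1],[[0,0,0],[0,0,0],1]]'
python3 slip.py after
python3 -c "from h import *;st()"
```

```text
time_s: 16.45
eef_pos: [0.5284, 0.2147, 0.1374]
ee_rot: [0.639, 0.665, -0.278, 0.271]
ft_force: [-0.9, 0.7, -2.1]
finger_gap: 0.201
t 16.55 pos [0.5285 0.2147 0.1368] z [ 0.005 -0.715 -0.699] x [-0.038  0.698 -0.715] q [ 0.669  0.715  1.361 -0.6    1.618  0.775] F [-0.  -0.5 -2.7] gap 0.196 grasp [0.5284 0.2282 0.1501]
```

```bash
cat > rim.py <<'E'
from h import *
# expected rim in wrist image for upright held pot, grip height zg above base, dist d from axis
def wproj(X):
    o=ctrl.get_obs(); R=Ro.from_quat(o['ee_rot']).as_matrix(); w=ctrl.camera_params('wrist'); T=w['T_tool_cam']
    c=((np.atleast_2d(X)-o['eef_pos'])@R-T[:3,3])@T[:3,:3]; return np.c_[w['fx']*c[:,0]/c[:,2]+w['cx'],w['fy']*c[:,1]/c[:,2]+w['cy']]
def rimcheck(name,d=.112,dz=.05,extra=0):
    o=ctrl.get_obs(); R=Ro.from_quat(o['ee_rot']).as_matrix(); g=o['eef_pos']-.019*R[:,2]
    h=np.array([R[0,0],R[1,0],0]); h/=np.linalg.norm(h)
    im=ctrl.get_image('wrist'); out=im.copy()
    for s,c in((0,(0,255,0)),(10,(0,0,255)),(20,(255,0,0))):
        Rt=Ro.from_rotvec(np.radians(s+extra)*np.array([h[1],-h[0],0])).as_matrix()
        a=np.linspace(0,2*np.pi,60); u=np.array([h[1],-h[0],0])
        ring=np.array([-d*h+np.array([0,0,.14-dz])+.054*(np.cos(t)*h+np.sin(t)*u) for t in a])
        cv2.polylines(out,[np.int32(np.round(wproj(g+ring@Rt.T)*8))],True,c,1,cv2.LINE_AA,3)
    save(name,out)
E
python3 -c "
from rim import *
rimcheck('slip1')"
```

```text
(no output)
```

View pics/slip1.png

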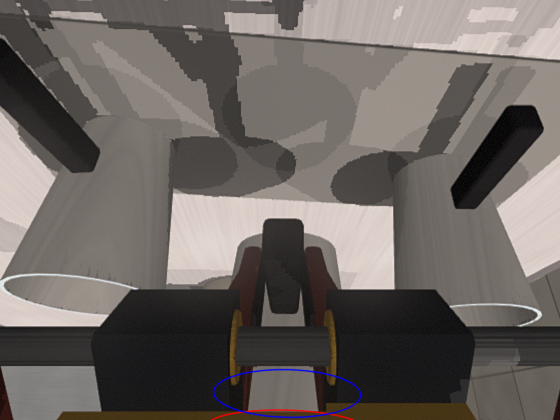

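```bash
python3 -m pendant '[[[0,0,0],[0,0,1.5],1],[[0,0,0],[0,0,2.5],1],[[0,0,0],[0,0,2.5],1],[[0,0,0],[0,0,2.5],1],[[0,0,0],[0,0,2.5],1],[[0,0,0],[0,0,2.5],1],[[0,0,0],[0,0,1.5],1],[[0,0,0],[0,-1,0],1],[[0,0,0],[-0.5,-2.5,0],1],[[0,0,0],[-0.5,-2.5,0],1],[[0,0,0],[-0.5,-2.5,0],1],[[0,0,0],[-0.5,-2.5,0],1]]'
python3 -m pendant '[[[0,0,0],[-0.5,-2.5,0],1],[[0,0,0],[-0.5,-2.5,0],1],[[0,0,0],[-0.5,-2.5,0],1],[[0,0,0],[-0.5,-2.5,0],1],[[0,0,0],[-0.5,-2.5,0],1],[[0,0,0],[0,-2.5,0],1],[[0,0,0],[0,-1,0],1],[[0,0,0],[0,0,0],1],[[0,0,0],[0,0,0],1]]'
python3 -c "from h import *;st()"
```

```text
time_s: 17.6
eef_pos: [0.5022, 0.0997, 0.2943]
ee_rot: [0.634, 0.667, -0.286, 0.268]
ft_force: [1.5, -0.8, -3.3]
finger_gap: 0.195
time_s: 18.35
eef_pos: [0.4617, -0.0782, 0.2868]
ee_rot: [0.632, 0.667, -0.296, 0.261]
ft_force: [0.3, -0.9, -1.9]
finger_gap: 0.2
t 18.35 pos [ 0.4617 -0.0782  0.2868] z [-0.026 -0.725 -0.688] x [-0.064  0.688 -0.723] q [ 0.295  0.284  1.731 -0.76   1.488  0.453] F [ 0.3 -0.9 -1.9] gap 0.2 grasp [ 0.4622 -0.0644  0.2998]
```

```bash
python3 -m pendant '[[[0,0,-1.5],[0.8,1,0],1],[[0,0,-1.5],[0.8,1,0],1],[[3,0,0],[0,0,0],1],[[5,0,0],[0,0,0],1],[[5,0,0],[0,0,0],1],[[5,0,0],[0,0,0],1],[[5,0,0],[0,0,0],1],[[5,0,0],[0,0,0],1],[[0,0,0],[0,0,0],1]]'
python3 -c "from h import *;st()"
python3 -m pendant '[[[5,0,0],[0,0,0],1],[[5,0,0],[0,0,0],1],[[5,0,0],[0,0,0],1],[[5,0,0],[0,0,0],1],[[5,0,0],[0,0,0],1],[[3,0,0],[0,0,0],1],[[0,0,0],[0,0,0],1]]'
python3 -c "from h import *;st()"
```

```text
time_s: 19.1
eef_pos: [0.4808, -0.0454, 0.282]
ee_rot: [0.687, 0.711, -0.129, 0.08]
ft_force: [0.8, -0.3, -1.7]
finger_gap: 0.193
t 19.1 pos [ 0.4808 -0.0454  0.282 ] z [-0.064 -0.294 -0.954] x [-0.045  0.956 -0.292] q [ 0.009  0.175  1.605 -0.301  1.437  0.026] F [ 0.8 -0.3 -1.7] gap 0.193 grasp [ 0.482  -0.0399  0.3002]
time_s: 19.68
eef_pos: [0.4788, -0.0387, 0.2786]
ee_rot: [0.681, 0.724, 0.046, -0.097]
ft_force: [0.7, -1.0, -3.1]
finger_gap: 0.2
t 19.68 pos [ 0.4788 -0.0387  0.2786] z [-0.078  0.199 -0.977] x [-0.052  0.978  0.203] q [-0.361  0.189  1.572  0.159  1.526 -0.441] F [ 0.7 -1.  -3.1] gap 0.2 grasp [ 0.4802 -0.0425  0.2972]
```

```bash
cat > held.py <<'E'
from h import *
def ringheld(a0,d=.11,dz=.0516,slip=0):
    """rim & base circles of held pot. a0: tool tilt (deg) at the grasp, when pot upright"""
    o=ctrl.get_obs(); R=Ro.from_quat(o['ee_rot']).as_matrix(); g=o['eef_pos']-.019*R[:,2]
    ca,sa=np.cos(np.radians(a0+slip)),np.sin(np.radians(a0+slip))
    # pot axes in tool axes at grasp: handle h = ca*x + ... tool x=(h*ca, -z sa), tool z=(-h*sa,-z*ca)
    h=ca*R[:,0]-sa*R[:,2]; up=-sa*R[:,0]-ca*R[:,2]; u=np.cross(h,up)
    f=lambda r,z:np.array([g-d*h+(z-dz)*up+r*(np.cos(t)*h+np.sin(t)*u) for t in np.linspace(0,2*np.pi,48)])
    print('axis tip deg',np.degrees(np.arccos(up[2])),'rim min/max z',f(.054,.14)[:,2].min(),f(.054,.14)[:,2].max(),'y',f(.054,.14)[:,1].min(),f(.054,.14)[:,1].max(), 'mouth',np.round(g-d*h+(.14-dz)*up,3))
    return f(.054,.14),f(.04,0)
def overlay(name,a0,n='scene',box=(60,340,120,260),slips=(0,10)):
    im=ctrl.get_image(n)
    for s,c in zip(slips,((0,255,0),(0,0,255))):
        for r in ringheld(a0,slip=s): cv2.polylines(im,[np.int32(np.round(proj(n,r)*8))],True,c,1,cv2.LINE_AA,3)
    l,r,t,b=box; save(name,cv2.resize(im[t:b,l:r],None,fx=2.6,fy=2.6,interpolation=cv2.INTER_CUBIC))
E
python3 -c "
from held import *
overlay('held1',46,box=(60,360,110,330))"
```

```text
axis tip deg 57.716603604934264 rim min/max z 0.20598130838821985 0.2972130243694631 y -0.2047437030351795 -0.1462585450581191 mouth [ 0.486 -0.176  0.252]
axis tip deg 67.68885010863929 rim min/max z 0.1792251745957758 0.2790424911648369 y -0.18672759195757305 -0.14468163583508453 mouth [ 0.484 -0.166  0.229]
```

View pics/held1.png

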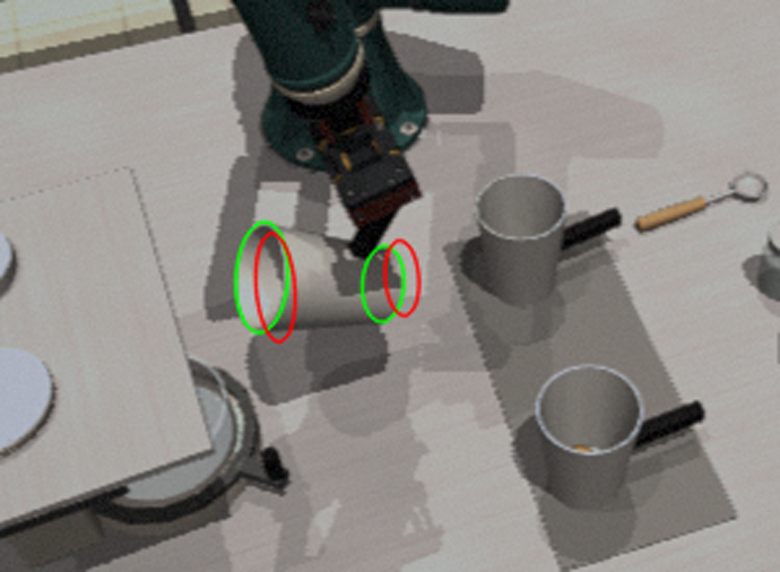

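```bash
python3 -m pendant '[[[5,-1,0],[0.1,0,-1],1],[[5,-1,0],[0.1,0,-1],1],[[5,-1,0],[0.1,0,-1],1],[[4,-1,0],[0.1,0,-1],1],[[0,0,0],[0,0,0],1]]'
python3 -c "
from held import *
st();ringheld(46)"
```

```text
time_s: 20.15
eef_pos: [0.4821, -0.0319, 0.236]
ee_rot: [0.65, 0.714, 0.184, -0.184]
ft_force: [-1.2, -0.4, -3.1]
finger_gap: 0.197
t 20.15 pos [ 0.4821 -0.0319  0.236 ] z [-0.023  0.503 -0.864] x [-0.087  0.86   0.503] q [-0.574  0.298  1.652  0.423  1.523 -0.76 ] F [-1.2 -0.4 -3.1] gap 0.197 grasp [ 0.4825 -0.0415  0.2524]
axis tip deg 76.20949554812714 rim min/max z 0.11426200171280729 0.21908597021735499 y -0.16652156621787725 -0.1394179475728487 mouth [ 0.494 -0.153  0.167]
```

```bash
python3 -m pendant '[[[0,0,-1],[-0.1,-1.5,0.1],1],[[0,0,-1],[-0.1,-1.5,0.1],1],[[0,0,-1],[-0.1,-1.5,0.1],1],[[0,0,-1],[-0.1,-1.5,0.1],1],[[0,0,0],[-0.1,-1,0],1],[[0,0,0],[0,0,0],1]]'
python3 -c "
from held import *
st();ringheld(46)"
```

```text
time_s: 20.65
eef_pos: [0.4754, -0.1027, 0.2401]
ee_rot: [0.675, 0.692, 0.182, -0.178]
ft_force: [0.8, 0.7, -2.4]
finger_gap: 0.196
t 20.65 pos [ 0.4754 -0.1027  0.2401] z [-0.001  0.492 -0.871] x [-0.025  0.87   0.492] q [-0.688  0.317  1.604  0.389  1.566 -0.784] F [ 0.8  0.7 -2.4] gap 0.196 grasp [ 0.4754 -0.1121  0.2566]
axis tip deg 75.46296443562144 rim min/max z 0.12013811919993095 0.22459799681701687 y -0.2388020808497738 -0.21163855965030887 mouth [ 0.479 -0.225  0.172]
```

```bash
python3 -m pendant '[[[0,0,0],[0.1,0,-0.4],1],[[0,0,0],[0.2,-1.3,-0.1],1],[[0,0,0],[0.1,-1.3,0],1],[[0,0,0],[0.1,-1.3,0],1],[[0,0,0],[0.1,-1.2,0],1],[[0,0,0],[0,-0.8,0],1],[[0,0,0],[0,0,0],1]]'
python3 -c "
from held import *
st();ringheld(46)"
```

```text
time_s: 21.23
eef_pos: [0.4826, -0.1685, 0.2352]
ee_rot: [0.675, 0.693, 0.181, -0.177]
ft_force: [-0.3, -0.2, -1.8]
finger_gap: 0.201
t 21.23 pos [ 0.4826 -0.1685  0.2352] z [ 0.     0.49  -0.872] x [-0.025  0.871  0.49 ] q [-0.764  0.382  1.516  0.362  1.612 -0.842] F [-0.3 -0.2 -1.8] gap 0.201 grasp [ 0.4826 -0.1778  0.2517]
axis tip deg 75.33761200687715 rim min/max z 0.11552495743380786 0.21992779045141195 y -0.30482956588901367 -0.27744004819168805 mouth [ 0.486 -0.291  0.168]
```

```bash
python3 -m pendant '[[[2,0,0],[0,-0.2,0.36],1],[[2,0,0],[0,-0.22,0.36],1],[[2,0,0],[0,-0.25,0.36],1],[[2,0,0],[0,-0.27,0.35],1],[[2,0,0],[0,-0.3,0.33],1]]'
python3 -c "
from held import *
st();ringheld(46)"
python3 -m pendant '[[[2,0,0],[0,-0.3,0.32],1],[[2,0,0],[0,-0.32,0.3],1],[[2,0,0],[0,-0.34,0.3],1],[[2,0,0],[0,-0.36,0.28],1],[[2,0,0],[0,-0.36,0.25],1]]'
python3 -c "
from held import *
st();ringheld(46)"
```

```text
time_s: 21.65
eef_pos: [0.4827, -0.1811, 0.2543]
ee_rot: [0.656, 0.674, 0.244, -0.237]
ft_force: [-0.3, -0.7, -3.3]
finger_gap: 0.2
t 21.65 pos [ 0.4827 -0.1811  0.2543] z [ 0.001  0.64  -0.769] x [-0.027  0.768  0.639] q [-0.845  0.467  1.433  0.449  1.776 -0.901] F [-0.3 -0.7 -3.3] gap 0.2 grasp [ 0.4827 -0.1932  0.2689]
axis tip deg 85.75111024434764 rim min/max z 0.11197061434118039 0.2196002452223317 y -0.29358575408585086 -0.2853443377516977 mouth [ 0.486 -0.289  0.166]
time_s: 22.07
eef_pos: [0.4831, -0.1998, 0.2697]
ee_rot: [0.632, 0.649, 0.305, -0.295]
ft_force: [0.3, 0.9, -2.5]
finger_gap: 0.197
t 22.07 pos [ 0.4831 -0.1998  0.2697] z [ 0.002  0.768 -0.64 ] x [-0.027  0.64   0.768] q [-0.913  0.569  1.347  0.529  1.933 -0.934] F [ 0.3  0.9 -2.5] gap 0.197 grasp [ 0.483  -0.2144  0.2818]
axis tip deg 96.19679713924887 rim min/max z 0.10931693679646359 0.21661941164857415 y -0.29626288320281224 -0.2844573694071929 mouth [ 0.487 -0.29   0.163]
```

```bash
python3 -m pendant '[[[2,0,0],[0,-0.36,0.22],1],[[2,0,0],[0,-0.37,0.2],1],[[2,0,0],[0,-0.38,0.2],1],[[2,0,0],[0,-0.4,0.18],1],[[2,0,0],[0,-0.4,0.18],1],[[2,0,0],[0,-0.4,0.16],1],[[0,0,0],[0,0,0],1],[[0,0,0],[0,0,0],1],[[0,0,0],[0,0,0],1],[[0,0,0],[0,0,0],1],[[0,0,0],[0,0,0],1],[[0,0,0],[0,0,0],1]]'
python3 - <<'E'
from held import *
st();ringheld(46)
for n in('top','scene'):
    im=ctrl.get_image(n); hsv=cv2.cvtColor(im,cv2.COLOR_BGR2HSV); m=cv2.inRange(hsv,(8,90,60),(28,255,255))
    k,_,s,c=cv2.connectedComponentsWithStats(m); print(n,[(np.round(c[i]).tolist(),int(s[i,4])) for i in range(1,k) if s[i,4]>6])
    print([ (np.round(d['box']).tolist(),round(d['score'],2)) for d in ctrl.silhouettes(n,'potato0_mid')])
E
```

```text
time_s: 23.07
eef_pos: [0.4842, -0.2271, 0.2796]
ee_rot: [0.597, 0.611, 0.374, -0.36]
ft_force: [-0.6, -0.1, -2.1]
finger_gap: 0.197
t 23.07 pos [ 0.4842 -0.2271  0.2796] z [ 0.006  0.887 -0.461] x [-0.027  0.461  0.887] q [-0.974  0.704  1.249  0.623  2.101 -0.944] F [-0.6 -0.1 -2.1] gap 0.197 grasp [ 0.4841 -0.244   0.2884]
axis tip deg 108.5248931009187 rim min/max z 0.10484807515604624 0.20719332260619944 y -0.31000723000408287 -0.2756769672393033 mouth [ 0.488 -0.293  0.156]
top [([291.0, 157.0], 148), ([487.0, 222.0], 142), ([97.0, 249.0], 1389), ([276.0, 252.0], 74), ([200.0, 269.0], 213)]
[([274.0, 249.0, 283.0, 256.0], 0.39)]
scene [([371.0, 35.0], 839), ([393.0, 167.0], 1245), ([317.0, 192.0], 128), ([80.0, 204.0], 98), ([86.0, 198.0], 16), ([88.0, 212.0], 19), ([283.0, 282.0], 11)]
[([20.0, 176.0, 144.0, 364.0], 0.56)]
```

```bash
python3 -m pendant '[[[0,0,0],[0,0,0],1],[[0,0,0],[0,0,0],1],[[0,0,0],[0,0,0],1],[[0,0,0],[0,0,0],1],[[-4,0,0],[0,0.8,-0.3],1],[[-4,0,0],[0,0.8,-0.35],1],[[-4,0,0],[0,0.75,-0.4],1],[[-4,0,0],[0,0.7,-0.45],1],[[-4,0,0],[0,0.65,-0.5],1],[[-4,0,0],[0,0.6,-0.55],1],[[-4,0,0],[0,0.6,-0.6],1],[[0,0,0],[0,0,0],1]]'
python3 -c "
from held import *
st();ringheld(46)"
```

```text
time_s: 24.27
eef_pos: [0.483, -0.1778, 0.2449]
ee_rot: [0.67, 0.684, 0.21, -0.199]
ft_force: [-0.5, 0.3, -0.4]
finger_gap: 0.199
t 24.27 pos [ 0.483  -0.1778  0.2449] z [ 0.009  0.554 -0.833] x [-0.023  0.833  0.554] q [-0.808  0.415  1.478  0.402  1.682 -0.873] F [-0.5  0.3 -0.4] gap 0.199 grasp [ 0.4828 -0.1884  0.2607]
axis tip deg 79.61873634273485 rim min/max z 0.11537604190692943 0.22154029889540713 y -0.30484856195769583 -0.28536726093768267 mouth [ 0.486 -0.295  0.168]
```

```bash
python3 -m pendant '[[[0,0,0],[0,1.5,0],1],[[0,0,0],[0,2,0],1],[[0,0,0],[0,2,0],1],[[0,0,0],[0,2.5,0],1],[[0,0,0],[0,2.5,0],1],[[0,0,0],[0,2.5,0],1],[[0,0,0],[0,2,0.5],1],[[-3,0,0],[0,0,1],1],[[-6,0,0],[0,0,1],1],[[-6,0,0],[0,0,1],1],[[-6,0,0],[0,0,1],1],[[-6,0,0],[0,0,0.5],1]]'
python3 -m pendant '[[[-6,0,0],[0,0,0.3],1],[[-6,0,0],[0,0,0.3],1],[[-6,0,0],[0,0,0.3],1],[[-6,0,0],[0,0,0.3],1],[[-6,0,0],[0,0,0.3],1],[[-6,0,0],[0,0,0],1],[[-6,0,0],[0,0,0],1],[[0,0,0],[0,0,0],1]]'
python3 -c "
from held import *
st();ringheld(46)"
```

```text
time_s: 25.27
eef_pos: [0.48, -0.0265, 0.2942]
ee_rot: [0.704, 0.707, 0.046, -0.047]
ft_force: [-0.9, -0.8, -3.5]
finger_gap: 0.198
time_s: 25.93
eef_pos: [0.48, -0.0235, 0.3141]
ee_rot: [0.675, 0.67, -0.22, 0.217]
ft_force: [-1.0, -0.2, -3.1]
finger_gap: 0.194
t 25.93 pos [ 0.48   -0.0235  0.3141] z [-0.007 -0.588 -0.809] x [ 0.005  0.809 -0.588] q [ 0.287  0.221  1.612 -0.597  1.528  0.388] F [-1.  -0.2 -3.1] gap 0.194 grasp [ 0.4801 -0.0123  0.3295]
axis tip deg 10.015870929854986 rim min/max z 0.38800391741838614 0.4067738251361118 y -0.18908479673913164 -0.08282457596044193 mouth [ 0.479 -0.136  0.397]
```

```bash
python3 -m pendant '[[[-5,0,0],[0.4,1.5,0],1],[[-5,0,1],[0.4,2.5,0],1],[[0,0,1],[0.5,2.5,0],1],[[0,0,1],[0.5,2.5,0],1],[[0,0,0],[0.5,2.5,0],1],[[0,0,0],[0.5,2.5,0],1],[[0,0,0],[0.5,2.5,0],1],[[0,0,0],[0.5,2.5,0],1],[[0,0,0],[0.5,2.5,0],1],[[0,0,0],[0.5,1.5,0],1],[[0,0,0],[0,0,0],1],[[0,0,0],[0,0,0],1]]'
python3 -c "
from held import *
st();ringheld(46)"
```

```text
time_s: 26.93
eef_pos: [0.5252, 0.2132, 0.3036]
ee_rot: [0.642, 0.666, -0.282, 0.254]
ft_force: [0.6, -0.2, -1.3]
finger_gap: 0.203
t 26.93 pos [0.5252 0.2132 0.3036] z [-0.024 -0.702 -0.711] x [-0.046  0.712 -0.701] q [ 0.655  0.558  1.206 -0.605  1.878  0.582] F [ 0.6 -0.2 -1.3] gap 0.203 grasp [0.5257 0.2266 0.3171]
axis tip deg 3.172490905690853 rim min/max z 0.3996381690458961 0.40561163277301787 y 0.06057761796874395 0.16847012578684334 mouth [0.532 0.114 0.403]
```

```bash
python3 -m pendant '[[[-1.4,-1.4,0],[0.2,0,-1.5],1],[[0,0,0],[0,0,-2.5],1],[[0,0,0],[0,0,-2.5],1],[[0,0,0],[0,0,-2.5],1],[[0,0,0],[0,0,-2.5],1],[[0,0,0],[0,0,-2.5],1],[[0,0,0],[0,0,-2.5],1],[[0,0,0],[0,0,-2.5],1],[[0,0,0],[0,0,-2],1],[[0,0,0],[0,0,-1.5],1],[[0,0,0],[0,0,0],1]]'
python3 -c "
from held import *
st();ringheld(46)"
```

```text
time_s: 27.85
eef_pos: [0.5251, 0.1971, 0.0717]
ee_rot: [0.652, 0.654, -0.285, 0.256]
ft_force: [0.2, -0.1, -2.2]
finger_gap: 0.198
t 27.85 pos [0.5251 0.1971 0.0717] z [-0.037 -0.707 -0.706] x [-0.018  0.707 -0.707] q [ 0.635  0.785  1.399 -0.58   1.532  0.831] F [ 0.2 -0.1 -2.2] gap 0.198 grasp [0.5258 0.2105 0.0851]
axis tip deg 2.410471597676174 rim min/max z 0.16930868613154332 0.1738484409040893 y 0.04514430234876485 0.15304786794616432 mouth [0.528 0.099 0.172]
```

```bash
python3 -m pendant '[[[0,-1,0],[0.2,0.8,0],1],[[0,-1,0],[0.2,0.8,0],1],[[-0.6,0,0],[0,0,-0.8],1],[[0,0,0],[0,0,-0.8],1],[[0,0,0],[0,0,-0.5],1],[[0,0,0],[0,0,-0.4],1],[[0,0,0],[0,0,0],1]]'
python3 -c "
from held import *
st();ringheld(46)"
```

```text
time_s: 28.43
eef_pos: [0.5321, 0.2153, 0.049]
ee_rot: [0.658, 0.646, -0.274, 0.273]
ft_force: [0.2, -0.1, -1.7]
finger_gap: 0.198
t 28.43 pos [0.5321 0.2153 0.049 ] z [-0.008 -0.712 -0.702] x [ 0.015  0.702 -0.712] q [ 0.661  0.826  1.379 -0.592  1.512  0.895] F [ 0.2 -0.1 -1.7] gap 0.198 grasp [0.5323 0.2289 0.0624]
axis tip deg 0.6454116841537605 rim min/max z 0.14906622642472014 0.15028166205620325 y 0.06408410547353949 0.17200223387263391 mouth [0.53  0.118 0.15 ]
```

```bash
python3 -m pendant '[[[0,0,0],[0,0,-0.35],1],[[0,0,0],[0,0,-0.25],1],[[0,0,0],[0,0,0],1]]'; python3 -m pendant '[[[0,0,0],[0,0,-0.2],1],[[0,0,0],[0,0,0],1]]'
```

```text
time_s: 28.68
eef_pos: [0.5325, 0.2153, 0.0442]
ee_rot: [0.658, 0.646, -0.274, 0.274]
ft_force: [-0.4, 0.5, 1.8]
finger_gap: 0.199
time_s: 28.85
eef_pos: [0.5327, 0.215, 0.0435]
ee_rot: [0.658, 0.646, -0.274, 0.274]
ft_force: [-1.3, 0.8, 2.2]
finger_gap: 0.198
```

Touching down. Release, back away straight up (vertically, fingers astride), then go to a viewing pose.

```bash
python3 -m pendant '[[[0,0,0],[0,0,0],-1],[[0,0,0],[0,0,0],-1],[[0,0,0],[0,0,0],-1],[[0,0,0],[0,0,0],-1],[[0,0,0],[0,0,0],-1],[[0,0,0],[0,0,0],-1],[[0,0,0],[0,0,0],-1],[[0,0,0],[0,0,0],-1],[[0,0,0],[0,0.4,1],-1],[[0,0,0],[0,0.4,2],-1],[[0,0,0],[0,0.4,2.5],-1],[[0,0,0],[0,0.4,2.5],-1]]'
python3 -m pendant '[[[0,0,0],[0,0.4,2.5],-1],[[0,0,0],[0,0.4,2.5],-1],[[0,0,0],[0,0,0],-1]]'
python3 - <<'E'
from h import *
st(); im=ctrl.get_image('wrist')
g=(im.max(2)<48).astype(np.uint8); g[290:]=0
k,l,s,c=cv2.connectedComponentsWithStats(g)
for i in range(1,k):
    if s[i,4]>800:
        pts=np.argwhere(l==i)[:,::-1].astype(np.float32); (cx,cy),(w,h),a=cv2.minAreaRect(pts); b=cv2.boxPoints(((cx,cy),(w,h),a)); print(s[i].tolist(),np.round(b).astype(int).tolist(), wb((cx,cy),.06))
save('w7',im)
E
```

```text
time_s: 29.85
eef_pos: [0.529, 0.2283, 0.1217]
ee_rot: [0.656, 0.646, -0.28, 0.272]
ft_force: [0.5, 0.0, -0.2]
finger_gap: 0.996
time_s: 30.1
eef_pos: [0.5303, 0.2391, 0.1806]
ee_rot: [0.657, 0.646, -0.276, 0.273]
ft_force: [-0.4, -0.1, 0.8]
finger_gap: 1.0
t 30.1 pos [0.5303 0.2391 0.1806] z [-0.011 -0.716 -0.698] x [ 0.014  0.698 -0.716] q [ 0.689  0.698  1.271 -0.586  1.728  0.782] F [-0.4 -0.1  0.8] gap 1.0 grasp [0.5305 0.2527 0.1939]
[15, 41, 109, 114, 4651] [[9, 60], [38, 33], [136, 134], [108, 162]] [0.3816 0.2358 0.06  ]
[272, 53, 28, 108, 2583] [[272, 53], [299, 53], [299, 160], [272, 160]] [0.5314 0.2242 0.06  ]
[432, 74, 66, 99, 3169] [[423, 165], [473, 66], [504, 82], [454, 181]] [0.6682 0.2038 0.06  ]
[375, 247, 60, 43, 1392] [[375, 289], [375, 247], [434, 247], [434, 289]] [ 0.7099 -0.1166  0.06  ]
```

View pics/w7.png

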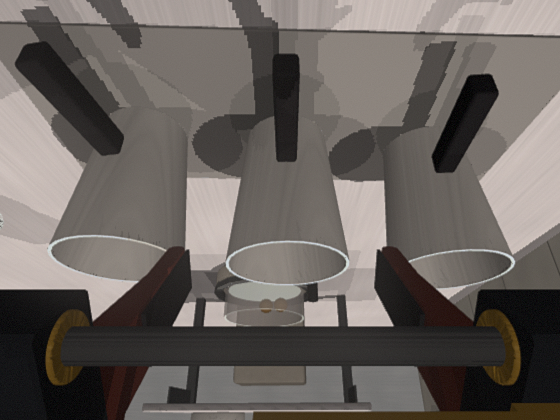

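```bash
cat > handle.py <<'E'
from h import *
im=ctrl.get_image('wrist'); g=(im.max(2)<48).astype(np.uint8); g[290:]=0
k,l,s,c=cv2.connectedComponentsWithStats(g)
i=min((i for i in range(1,k) if s[i,4]>1200 and s[i,1]<200),key=lambda i:abs(c[i][0]-282))
ys,xs=np.where(l==i); mids={y:xs[ys==y].mean() for y in range(ys.min()+8,ys.max()-8)}
a,b=np.polyfit(list(mids),list(mids.values()),1); y0,y1=ys.min()+14,ys.max()
P0=wb((a*y0+b,y0),.065);P1=wb((a*y1+b,y1),.065); d=P0-P1; th=np.arctan2(d[1],d[0])
print('handle',s[i].tolist(),P0,P1,'ang',np.degrees(th),'len',np.linalg.norm(d))
# wall end at r~.050 at z .065
ax=P1[:2]-.0462*d[:2]/np.linalg.norm(d); gr=ax+.110*d[:2]/np.linalg.norm(d)
o,R=st(); hz=np.degrees(np.arctan2(R[1,0],R[0,0])); t=np.r_[gr,.055]+.019*R[:,2]
print('axis',ax,'grip',gr,'tool yaw',hz,'turn',np.degrees(th)-hz,'TCP target',t,'delta cm',(t-o['eef_pos'])*100)
E
python3 -m pendant '[[[0,0,1],[-3.1,0.3,0],-1],[[0,0,1],[-3.1,0.3,0],-1],[[0,0,1],[-3.1,0.3,0],-1],[[0,0,1],[-3.1,0.3,0],-1],[[0,0,0],[-3,0,0],-1],[[0,0,0],[0,0,0],-1]]'
python3 handle.py
```

```text
time_s: 30.65
eef_pos: [0.3697, 0.2485, 0.1759]
ee_rot: [0.635, 0.668, -0.268, 0.281]
ft_force: [-0.7, -0.0, 0.3]
finger_gap: 0.997
handle [258, 55, 46, 110, 3115] [0.3688 0.2741 0.065 ] [0.3848 0.1756 0.065 ] ang 99.22634421977615 len 0.09979103166116683
t 30.7 pos [0.3721 0.2488 0.1759] z [ 0.038 -0.714 -0.699] x [-0.035  0.698 -0.715] q [ 0.879  0.571  1.548 -0.509  1.656  0.953] F [-0.4 -0.6 -0.3] gap 0.999 grasp [0.3714 0.2624 0.1892]
axis [0.39220748 0.12999771] grip [0.37457062 0.2385746 ] tool yaw 92.90700670972953 turn 6.319337510046623 TCP target [0.37529456 0.22500167 0.04172403] delta cm [  0.31986118  -2.38104933 -13.41549661]
```

```bash
python3 -m pendant '[[[0,0,2],[0.1,-0.2,-2],-1],[[0,0,2],[0.1,-0.2,-2],-1],[[0,0,2],[0.1,-0.2,-2],-1],[[0,0,0],[0,-0.2,-2],-1],[[0,0,0],[0,-0.2,-2],-1],[[0,0,0],[0,-0.1,-1.5],-1],[[0,0,0],[0,0,0],-1]]'
python3 -c "from h import *;st()"
```

```text
time_s: 31.28
eef_pos: [0.3815, 0.2389, 0.0544]
ee_rot: [0.598, 0.703, -0.248, 0.296]
ft_force: [0.4, 0.2, 0.4]
finger_gap: 1.001
t 31.28 pos [0.3815 0.2389 0.0544] z [ 0.12  -0.702 -0.702] x [-0.11   0.693 -0.712] q [ 0.893  0.71   1.67  -0.574  1.387  1.025] F [0.4 0.2 0.4] gap 1.001 grasp [0.3792 0.2523 0.0677]
```

```bash
python3 -m pendant '[[[0,0,0],[-0.2,-0.7,-0.6],-1],[[0,0,0],[-0.2,-0.5,-0.5],-1],[[0,0,0],[0,0,0],-1]]'
python3 -c "from h import *;st()"
```

```text
time_s: 31.53
eef_pos: [0.3791, 0.2258, 0.0422]
ee_rot: [0.598, 0.702, -0.248, 0.296]
ft_force: [-0.0, 0.1, 0.6]
finger_gap: 0.999
t 31.53 pos [0.3791 0.2258 0.0422] z [ 0.119 -0.703 -0.701] x [-0.109  0.693 -0.713] q [ 0.882  0.719  1.702 -0.585  1.35   1.043] F [-0.   0.1  0.6] gap 0.999 grasp [0.3769 0.2391 0.0555]
```

Good: grip point within 3 mm. Close, lift.

```bash
python3 -m pendant '[[[0,0,0],[-0.2,0,0],1],[[0,0,0],[0,0,0],1],[[0,0,0],[0,0,0],1],[[0,0,0],[0,0,0],1],[[0,0,0],[0,0,0],1],[[0,0,0],[0,0,0],1],[[0,0,0],[0,0,0],1],[[0,0,0],[0,0,0],1],[[0,0,0],[0,0,0],1],[[0,0,0],[0,0,0],1],[[0,0,0],[0,0,0],1],[[0,0,0],[0,0,0],1]]' 60
python3 -m pendant '[[[0,0,0],[0,0,0],1],[[0,0,0],[0,0,0],1],[[0,0,0],[0,0,0],1],[[0,0,0],[0,0,0],1],[[0,0,0],[0,0,0],1],[[0,0,0],[0,0,0],1]]'
python3 -c "from h import *;st()"
python3 -m pendant '[[[0,0,0],[0,0,1],1],[[0,0,0],[0,0,1],1],[[0,0,0],[0,0,1.5],1],[[0,0,0],[0,0,2],1],[[0,0,0],[0,0,2.5],1],[[0,0,0],[0,0,2.5],1],[[0,0,0],[0,0,2.5],1],[[0,0,0],[0,0,2.5],1],[[0,0,0],[0,0,2.5],1],[[0,0,0],[0,0,2.5],1],[[0,0,0],[0,0,2.5],1],[[0,0,0],[0,0,0],1]]'
python3 -c "from held import *;st();ringheld(45.2)"
```

```text
time_s: 32.53
eef_pos: [0.3785, 0.2274, 0.045]
ee_rot: [0.599, 0.702, -0.245, 0.296]
ft_force: [-0.1, -0.3, 0.1]
finger_gap: 0.194
time_s: 33.03
eef_pos: [0.3785, 0.2274, 0.045]
ee_rot: [0.599, 0.702, -0.245, 0.296]
ft_force: [-1.0, 0.5, 0.2]
finger_gap: 0.196
t 33.03 pos [0.3785 0.2274 0.045 ] z [ 0.122 -0.7   -0.704] x [-0.106  0.696 -0.71 ] q [ 0.885  0.713  1.702 -0.583  1.351  1.045] F [-1.   0.5  0.2] gap 0.196 grasp [0.3761 0.2407 0.0584]
time_s: 34.03
eef_pos: [0.3745, 0.2265, 0.2956]
ee_rot: [0.601, 0.703, -0.242, 0.292]
ft_force: [0.9, -0.7, -2.3]
finger_gap: 0.197
t 34.03 pos [0.3745 0.2265 0.2956] z [ 0.12  -0.692 -0.712] x [-0.106  0.704 -0.702] q [ 0.885  0.38   1.529 -0.573  1.769  0.772] F [ 0.9 -0.7 -2.3] gap 0.197 grasp [0.3722 0.2397 0.3091]
axis tip deg 0.8754893577337614 rim min/max z 0.39556825371308135 0.3972173499898145 y 0.07606558446738479 0.1839949973677934 mouth [0.389 0.13  0.396]
```

```bash
python3 -m pendant '[[[0,0,0],[0.5,-1.2,0],1],[[0,0,-0.6],[1.1,-2.4,0],1],[[0,0,-0.6],[1.1,-2.4,0],1],[[0,0,-0.6],[1.1,-2.4,0],1],[[0,0,-0.6],[1.1,-2.4,0],1],[[0,0,-0.6],[1.1,-2.4,0],1],[[0,0,-0.6],[1.1,-2.4,0],1],[[0,0,-0.6],[1.1,-2.4,0],1],[[0,0,-0.6],[1.1,-2.4,0],1],[[0,0,-0.6],[1.1,-2.4,0],1],[[0,0,-0.6],[1.1,-2.4,0],1],[[0,0,0],[0.6,-1,0],1]]'
python3 -c "from held import *;st();ringheld(45.2)"
```

```text
time_s: 35.03
eef_pos: [0.488, -0.0557, 0.2865]
ee_rot: [0.635, 0.674, -0.263, 0.271]
ft_force: [0.1, 0.2, -1.7]
finger_gap: 0.196
t 35.03 pos [ 0.488  -0.0557  0.2865] z [ 0.032 -0.699 -0.715] x [-0.047  0.713 -0.699] q [ 0.315  0.282  1.703 -0.746  1.453  0.463] F [ 0.1  0.2 -1.7] gap 0.196 grasp [ 0.4874 -0.0424  0.3001]
axis tip deg 0.9930426906798373 rim min/max z 0.3859785074807221 0.3878491484703351 y -0.20748483491378858 -0.09958329485305778 mouth [ 0.494 -0.153  0.387]
```

```bash
python3 -m pendant '[[[3,0,0],[0,0,0],1],[[5,0,0],[0,0,0],1],[[5,0,0],[0,0,0],1],[[5,0,0],[0,0,0],1],[[5,0,0],[0,0,0],1],[[5,0,0],[0,0,0],1],[[5,0,0],[0,0,0],1],[[5,0,0],[0,0,0],1],[[5,0,0],[0,0,0],1],[[5,0,0],[0,0,0],1],[[5,0,0],[0,0,0],1],[[3,0,0],[0,0,0],1]]'
python3 -c "from held import *;st();ringheld(45.2)"
```

```text
time_s: 36.03
eef_pos: [0.4667, -0.0637, 0.2708]
ee_rot: [0.683, 0.721, 0.09, -0.081]
ft_force: [-0.2, -0.3, -3.3]
finger_gap: 0.193
t 36.03 pos [ 0.4667 -0.0637  0.2708] z [ 0.006  0.241 -0.971] x [-0.055  0.969  0.24 ] q [-0.475  0.147  1.651  0.22   1.454 -0.567] F [-0.2 -0.3 -3.3] gap 0.193 grasp [ 0.4666 -0.0683  0.2892]
axis tip deg 59.102811501684066 rim min/max z 0.19395470614695942 0.2865706943902745 y -0.22820558696406162 -0.1726497857904273 mouth [ 0.474 -0.2    0.24 ]
```

```bash
python3 -m pendant '[[[4,0,-0.5],[0.4,1,-0.5],1],[[4,0,-0.5],[0.4,1,-0.6],1],[[4,0,-0.5],[0.3,0.5,-0.6],1],[[4,0,-0.5],[0.3,0,-0.6],1],[[0,0,0],[0,0,0],1]]'
python3 -c "from held import *;st();ringheld(45.2)"
```

```text
time_s: 36.45
eef_pos: [0.4719, -0.0423, 0.2411]
ee_rot: [0.681, 0.683, 0.192, -0.183]
ft_force: [-0.0, -1.4, -3.1]
finger_gap: 0.189
t 36.45 pos [ 0.4719 -0.0423  0.2411] z [ 0.013  0.511 -0.859] x [-0.007  0.859  0.511] q [-0.621  0.272  1.681  0.437  1.517 -0.722] F [-0.  -1.4 -3.1] gap 0.189 grasp [ 0.4717 -0.0521  0.2574]
axis tip deg 75.94929997489878 rim min/max z 0.11988299930809945 0.22457482462979095 y -0.17760292990319246 -0.15140559898653855 mouth [ 0.473 -0.165  0.172]
```

```bash
python3 -m pendant '[[[0,0,0],[0.3,0,-0.5],1],[[0,0,0],[0.3,-1.5,0],1],[[0,0,0],[0.3,-1.5,0],1],[[0,0,0],[0.2,-1.5,0],1],[[0,0,0],[0.2,-1.5,0],1],[[0,0,0],[0,0,0],1]]'
python3 -c "from held import *;st();ringheld(45.2)"
```

```text
time_s: 36.95
eef_pos: [0.4826, -0.109, 0.2345]
ee_rot: [0.681, 0.684, 0.187, -0.181]
ft_force: [0.7, -0.7, -2.5]
finger_gap: 0.196
t 36.95 pos [ 0.4826 -0.109   0.2345] z [ 0.008  0.503 -0.864] x [-0.005  0.864  0.503] q [-0.699  0.338  1.595  0.401  1.562 -0.778] F [ 0.7 -0.7 -2.5] gap 0.196 grasp [ 0.4824 -0.1186  0.2509]
axis tip deg 75.4141642031284 rim min/max z 0.11450689923787727 0.21893816123498563 y -0.24543017872502632 -0.21825923122971513 mouth [ 0.483 -0.232  0.167]
```

```bash
python3 -m pendant '[[[0,0,0],[0,-1.4,0.1],1],[[0,0,0],[0,-1.4,0],1],[[0,0,0],[0,-1.4,0],1],[[0,0,0],[0,-1.2,0],1],[[0,0,0],[0,-0.4,0],1],[[0,0,0],[0,0,0],1]]'
python3 -c "from held import *;st();ringheld(45.2)"
python3 -m pendant '[[[2,0,0],[0,-0.2,0.36],1],[[2,0,0],[0,-0.22,0.36],1],[[2,0,0],[0,-0.25,0.36],1],[[2,0,0],[0,-0.27,0.35],1],[[2,0,0],[0,-0.3,0.33],1]]'
python3 -c "from held import *;st();ringheld(45.2)"
```

```text
time_s: 37.45
eef_pos: [0.4835, -0.1759, 0.2367]
ee_rot: [0.682, 0.684, 0.187, -0.179]
ft_force: [-0.1, 0.2, -3.3]
finger_gap: 0.195
t 37.45 pos [ 0.4835 -0.1759  0.2367] z [ 0.01   0.5   -0.866] x [-0.006  0.866  0.5  ] q [-0.781  0.389  1.506  0.371  1.622 -0.837] F [-0.1  0.2 -3.3] gap 0.195 grasp [ 0.4833 -0.1854  0.2531]
axis tip deg 75.22085724128527 rim min/max z 0.11716365619410493 0.22150865396529026 y -0.31267190697692987 -0.28515024160290453 mouth [ 0.484 -0.299  0.169]
time_s: 37.87
eef_pos: [0.4831, -0.1861, 0.2562]
ee_rot: [0.662, 0.665, 0.249, -0.24]
ft_force: [-0.2, -0.4, -1.7]
finger_gap: 0.193
t 37.87 pos [ 0.4831 -0.1861  0.2562] z [ 0.009  0.649 -0.761] x [-0.009  0.761  0.649] q [-0.858  0.474  1.425  0.458  1.787 -0.89 ] F [-0.2 -0.4 -1.7] gap 0.193 grasp [ 0.4829 -0.1984  0.2707]
axis tip deg 85.67144152683787 rim min/max z 0.11390993682050976 0.2215186866477018 y -0.29895812239817576 -0.2908142434224961 mouth [ 0.484 -0.295  0.168]
```

```bash
python3 -m pendant '[[[2,0,0],[0,-0.25,0.28],1],[[2,0,0],[0,-0.28,0.26],1],[[2,0,0],[0,-0.3,0.26],1],[[2,0,0],[0,-0.32,0.25],1],[[2,0,0],[0,-0.33,0.23],1]]'
python3 -c "from held import *;st();ringheld(45.2)"
python3 -m pendant '[[[2,0,0],[0,-0.33,0.2],1],[[2,0,0],[0,-0.33,0.2],1],[[2,0,0],[0,-0.34,0.2],1],[[2,0,0],[0,-0.34,0.18],1],[[2,0,0],[0,-0.34,0.18],1],[[2,0,0],[0,-0.34,0.16],1],[[0,0,0],[0,0,0],1],[[0,0,0],[0,0,0],1],[[0,0,0],[0,0,0],1],[[0,0,0],[0,0,0],1],[[0,0,0],[0,0,0],1],[[0,0,0],[0,0,0],1]]'
python3 -m pendant '[[[0,0,0],[0,0,0],1],[[0,0,0],[0,0,0],1],[[0,0,0],[0,0,0],1],[[0,0,0],[0,0,0],1]]'
python3 -c "from held import *;st();ringheld(45.2)"
```

```text
time_s: 38.28
eef_pos: [0.4833, -0.2005, 0.2702]
ee_rot: [0.636, 0.64, 0.309, -0.3]
ft_force: [0.1, 0.4, -3.0]
finger_gap: 0.195
t 38.28 pos [ 0.4833 -0.2005  0.2702] z [ 0.009  0.777 -0.63 ] x [-0.01   0.63   0.776] q [-0.919  0.574  1.348  0.538  1.937 -0.92 ] F [ 0.1  0.4 -3. ] gap 0.195 grasp [ 0.4831 -0.2153  0.2822]
axis tip deg 96.14486853449826 rim min/max z 0.10975930634329104 0.2170583608568894 y -0.29716767687316564 -0.28561728848389417 mouth [ 0.485 -0.291  0.163]
time_s: 39.28
eef_pos: [0.4846, -0.2209, 0.2806]
ee_rot: [0.6, 0.603, 0.376, -0.366]
ft_force: [-0.6, 0.2, -2.3]
finger_gap: 0.193
time_s: 39.62
eef_pos: [0.4848, -0.2203, 0.2817]
ee_rot: [0.6, 0.604, 0.375, -0.365]
ft_force: [0.0, 0.6, -2.8]
finger_gap: 0.197
t 39.62 pos [ 0.4848 -0.2203  0.2817] z [ 0.009  0.892 -0.451] x [-0.013  0.451  0.892] q [-0.971  0.7    1.262  0.633  2.099 -0.928] F [ 0.   0.6 -2.8] gap 0.197 grasp [ 0.4846 -0.2373  0.2902]
axis tip deg 108.36835631487844 rim min/max z 0.10682600310048065 0.20925096763980394 y -0.3034989660069663 -0.2694948198536345 mouth [ 0.487 -0.286  0.158]
```

Poured. Withdraw and set back on its spot.

```bash
python3 -m pendant '[[[-4,0,0],[0,0.8,-0.3],1],[[-4,0,0],[0,0.8,-0.35],1],[[-4,0,0],[0,0.75,-0.4],1],[[-4,0,0],[0,0.7,-0.45],1],[[-4,0,0],[0,0.65,-0.5],1],[[-4,0,0],[0,0.6,-0.55],1],[[-4,0,0],[0,0.6,-0.6],1],[[0,0,0],[0,0,0],1]]'
python3 -c "from held import *;st();ringheld(45.2)"
```

```text
time_s: 40.28
eef_pos: [0.4835, -0.1708, 0.2474]
ee_rot: [0.674, 0.678, 0.213, -0.203]
ft_force: [-0.1, 1.7, -1.9]
finger_gap: 0.197
t 40.28 pos [ 0.4835 -0.1708  0.2474] z [ 0.012  0.562 -0.827] x [-0.01   0.827  0.562] q [-0.805  0.41   1.485  0.413  1.684 -0.857] F [-0.1  1.7 -1.9] gap 0.197 grasp [ 0.4833 -0.1814  0.2631]
axis tip deg 79.41762342562042 rim min/max z 0.11825267858061045 0.22434023816859405 y -0.29844700003477387 -0.27862969586334146 mouth [ 0.485 -0.289  0.171]
```

```bash
python3 -m pendant '[[[0,0,0],[0,1.5,-0.2],1],[[0,0,0],[0,2,0],1],[[0,0,0],[0,2,0],1],[[0,0,0],[0,2.5,0],1],[[0,0,0],[0,2.5,0],1],[[0,0,0],[0,2.5,0],1],[[0,0,0],[0,2,0.5],1],[[-3,0,0],[0,0,1],1],[[-6,0,0],[0,0,1],1],[[-6,0,0],[0,0,1],1],[[-6,0,0],[0,0,1],1],[[-6,0,0],[0,0,0.5],1]]'
python3 -m pendant '[[[-6,0,0],[0,0,0.3],1],[[-6,0,0],[0,0,0.3],1],[[-6,0,0],[0,0,0.3],1],[[-6,0,0],[0,0,0.3],1],[[-6,0,0],[0,0,0.3],1],[[-6,0,0],[0,0,0],1],[[-6,0,0],[0,0,0],1],[[-5,0,0],[0,0,0],1],[[-4,0,0],[0,0,0],1],[[0,0,0],[0,0,0],1]]'
python3 -c "from held import *;st();ringheld(45.2)"
```

```text
time_s: 41.28
eef_pos: [0.4794, -0.018, 0.295]
ee_rot: [0.709, 0.702, 0.049, -0.049]
ft_force: [-0.9, 0.5, -3.1]
finger_gap: 0.192
time_s: 42.12
eef_pos: [0.477, -0.0127, 0.3141]
ee_rot: [0.66, 0.647, -0.27, 0.269]
ft_force: [-0.3, 1.1, -2.9]
finger_gap: 0.194
t 42.12 pos [ 0.477  -0.0127  0.3141] z [-0.007 -0.705 -0.709] x [ 0.016  0.709 -0.705] q [ 0.392  0.293  1.617 -0.706  1.595  0.529] F [-0.3  1.1 -2.9] gap 0.194 grasp [0.4772 0.0007 0.3276]
axis tip deg 0.5394845701391863 rim min/max z 0.4147207330682064 0.4157369468722763 y -0.16378743736784007 -0.05586504480127658 mouth [ 0.475 -0.11   0.415]
```

```bash
python3 -m pendant '[[[0,0,0],[-0.5,1.2,0],1],[[0,0,1],[-0.9,2.3,0],1],[[0,0,1],[-0.9,2.3,0],1],[[0,0,1],[-0.9,2.3,0],1],[[0,0,1],[-0.9,2.3,0],1],[[0,0,1],[-0.9,2.3,0],1],[[0,0,1],[-0.9,2.3,0],1],[[0,0,1],[-0.9,2.3,0],1],[[0,0,1],[-0.9,2.3,0],1],[[0,0,1],[-0.9,2.3,0],1],[[0,0,0.5],[-0.9,2,0],1],[[0,0,0],[0,0,0],1]]'
python3 -c "from held import *;st();ringheld(45.2)"
python3 -m pendant '[[[0,0,0],[0,0,-1.5],1],[[0,0,0],[0,0,-2.5],1],[[0,0,0],[0,0,-2.5],1],[[0,0,0],[0,0,-2.5],1],[[0,0,0],[0,0,-2.5],1],[[0,0,0],[0,0,0],1]]'
python3 -c "from held import *;st();ringheld(45.2)"
```

```text
time_s: 43.12
eef_pos: [0.3729, 0.2361, 0.3087]
ee_rot: [0.612, 0.703, -0.25, 0.263]
ft_force: [0.6, 0.3, -2.4]
finger_gap: 0.195
t 43.12 pos [0.3729 0.2361 0.3087] z [ 0.064 -0.673 -0.737] x [-0.112  0.729 -0.675] q [ 0.86   0.379  1.471 -0.527  1.821  0.731] F [ 0.6  0.3 -2.4] gap 0.195 grasp [0.3717 0.2489 0.3227]
axis tip deg 3.145962375309115 rim min/max z 0.4028820080388192 0.4088042401138957 y 0.0822574774582901 0.19006077365486304 mouth [0.388 0.136 0.406]
time_s: 43.62
eef_pos: [0.3749, 0.2375, 0.1911]
ee_rot: [0.618, 0.703, -0.246, 0.252]
ft_force: [0.5, -0.7, -2.7]
finger_gap: 0.195
t 43.62 pos [0.3749 0.2375 0.1911] z [ 0.05  -0.658 -0.752] x [-0.108  0.745 -0.659] q [ 0.846  0.492  1.589 -0.494  1.604  0.842] F [ 0.5 -0.7 -2.7] gap 0.195 grasp [0.3739 0.25   0.2054]
axis tip deg 4.412771510393951 rim min/max z 0.2817875171691972 0.2900913135253862 y 0.08134668046968424 0.18904675922658665 mouth [0.39  0.135 0.286]
```

```bash
python3 -m pendant '[[[-1.8,-1.8,0],[0.1,-0.4,-1.5],1],[[-1.8,-1.8,0],[0.1,-0.4,-2],1],[[0,0,0],[0,0,-2.5],1],[[0,0,0],[0,0,-2.5],1],[[0,0,0],[0,0,-2],1],[[0,0,0],[0,0,-1.2],1],[[0,0,0],[0,0,0],1]]'
python3 -c "from held import *;st();ringheld(45.2,.11,.0544)"
```

```text
time_s: 44.2
eef_pos: [0.3835, 0.2292, 0.0768]
ee_rot: [0.625, 0.682, -0.246, 0.289]
ft_force: [0.6, 0.5, -2.6]
finger_gap: 0.194
t 44.2 pos [0.3835 0.2292 0.0768] z [ 0.087 -0.696 -0.712] x [-0.052  0.711 -0.701] q [ 0.861  0.669  1.665 -0.553  1.419  1.035] F [ 0.6  0.5 -2.6] gap 0.194 grasp [0.3818 0.2424 0.0903]
axis tip deg 1.6109039894206931 rim min/max z 0.1731461742277355 0.17618033167856345 y 0.07780744147784394 0.1857365608752981 mouth [0.391 0.132 0.175]
```

```bash
python3 -m pendant '[[[-0.6,1.4,0],[0,0,-0.8],1],[[0,0.8,0],[0,0,-0.9],1],[[0,0,0],[0,0,-0.7],1],[[0,0,0],[0,0,-0.4],1],[[0,0,0],[0,0,0],1]]'
python3 -c "from held import *;st();ringheld(45.2,.11,.0544)"
python3 -m pendant '[[[0,0,0],[0,0,-0.2],1],[[0,0,0],[0,0,0],1]]'; python3 -m pendant '[[[0,0,0],[0,0,-0.2],1],[[0,0,0],[0,0,0],1]]'
```

```text
time_s: 44.62
eef_pos: [0.387, 0.2304, 0.0515]
ee_rot: [0.62, 0.685, -0.261, 0.278]
ft_force: [-0.3, -0.0, 0.5]
finger_gap: 0.193
t 44.62 pos [0.387  0.2304 0.0515] z [ 0.057 -0.703 -0.709] x [-0.076  0.705 -0.705] q [ 0.846  0.719  1.645 -0.542  1.408  1.014] F [-0.3 -0.   0.5] gap 0.193 grasp [0.3859 0.2437 0.065 ]
axis tip deg 0.8258507398715856 rim min/max z 0.14905496547659455 0.1506107278247157 y 0.07979491818982362 0.18773132465855577 mouth [0.397 0.134 0.15 ]
time_s: 44.78
eef_pos: [0.3872, 0.2302, 0.0504]
ee_rot: [0.62, 0.685, -0.261, 0.279]
ft_force: [-0.2, -0.3, 0.4]
finger_gap: 0.19
time_s: 44.95
eef_pos: [0.3872, 0.2301, 0.0493]
ee_rot: [0.62, 0.685, -0.261, 0.279]
ft_force: [-0.2, -0.7, 1.4]
finger_gap: 0.19
```

```bash
python3 -m pendant '[[[0,0,0],[0,0,-0.2],1],[[0,0,0],[0,0,0],1]]'; python3 -m pendant '[[[0,0,0],[0,0,-0.2],1],[[0,0,0],[0,0,0],1]]'; python3 -m pendant '[[[0,0,0],[0,0,-0.2],1],[[0,0,0],[0,0,0],1]]'
python3 - <<'E'
from held import *
out=ctrl.get_image('scene')
for s in(0,): 
    for r in ringheld(45.2,.11,.0544): print(np.round(proj('scene',r).min(0)),np.round(proj('scene',r).max(0)))
E
```

```text
time_s: 45.12
eef_pos: [0.3871, 0.2301, 0.0477]
ee_rot: [0.62, 0.685, -0.261, 0.28]
ft_force: [-0.1, 0.5, 2.0]
finger_gap: 0.197
time_s: 45.28
eef_pos: [0.3872, 0.2302, 0.0461]
ee_rot: [0.62, 0.685, -0.261, 0.28]
ft_force: [-1.2, -0.7, 2.8]
finger_gap: 0.194
time_s: 45.45
eef_pos: [0.3874, 0.2302, 0.0447]
ee_rot: [0.62, 0.685, -0.261, 0.28]
ft_force: [-0.8, -0.5, 4.6]
finger_gap: 0.194
axis tip deg 0.5877380032416153 rim min/max z 0.14304043553644707 0.1441476569372628 y 0.07985921252995747 0.18779763699511567 mouth [0.398 0.134 0.144]
[245. 178.] [280. 204.]
[251. 211.] [275. 229.]
```

```bash
python3 -m pendant '[[[0,0,0],[0,0,0],-1],[[0,0,0],[0,0,0],-1],[[0,0,0],[0,0,0],-1],[[0,0,0],[0,0,0],-1],[[0,0,0],[0,0,0],-1],[[0,0,0],[0,0,0],-1],[[0,0,0],[0,0,0],-1],[[0,0,0],[0,0,0],-1],[[0,0,0],[0,0.4,1],-1],[[0,0,0],[0,0.4,2],-1],[[0,0,0],[0,0.4,2.5],-1],[[0,0,0],[0,0.4,2.5],-1]]'
python3 -m pendant '[[[0,0,0],[0,0.4,2.5],-1],[[0,0,0],[0,0.4,2.5],-1],[[0,0,0],[0,0,0],-1]]'
python3 handle.py
```

```text
time_s: 46.5
eef_pos: [0.3845, 0.2439, 0.1232]
ee_rot: [0.618, 0.685, -0.266, 0.279]
ft_force: [-0.1, 0.5, -0.1]
finger_gap: 0.997
time_s: 46.75
eef_pos: [0.3854, 0.2546, 0.1814]
ee_rot: [0.619, 0.686, -0.263, 0.279]
ft_force: [-0.5, 0.8, 1.0]
finger_gap: 1.001
handle [267, 54, 32, 109, 2594] [0.3819 0.2781 0.065 ] [0.3899 0.1806 0.065 ] ang 94.69068445573485 len 0.09782765457681177
t 46.8 pos [0.3849 0.2541 0.1796] z [ 0.056 -0.706 -0.706] x [-0.079  0.702 -0.708] q [ 0.874  0.569  1.531 -0.521  1.651  0.896] F [ 1.1 -0.2 -0.5] gap 1.001 grasp [0.3839 0.2676 0.193 ]
axis [0.39367807 0.13455474] grip [0.38468266 0.24418631] tool yaw 96.42123704650432 turn -1.730552590769463 TCP target [0.38574775 0.23077254 0.04158597] delta cm [  0.08304023  -2.33728314 -13.79940456]
```

```bash
python3 -m pendant '[[[0,0,0],[3,-0.4,0.5],-1],[[0,0,0],[3.5,-0.4,0],-1],[[0,0,0],[3.5,-0.4,0],-1],[[0,0,0],[3.5,-0.4,0],-1],[[0,0,-0.5],[3.5,-0.4,0],-1],[[0,0,-0.5],[3.5,-0.4,0],-1],[[0,0,-0.5],[3.5,-0.4,0],-1],[[0,0,-0.5],[3,-0.4,0],-1],[[0,0,0],[1.5,0,0],-1],[[0,0,0],[0,0,0],-1]]'
python3 handle.py
```

```text
time_s: 47.63
eef_pos: [0.676, 0.2165, 0.178]
ee_rot: [0.627, 0.677, -0.273, 0.271]
ft_force: [-0.1, 0.2, -0.3]
finger_gap: 1.0
handle [270, 53, 28, 110, 2678] [0.6695 0.2421 0.065 ] [0.6748 0.1441 0.065 ] ang 93.09563359044377 len 0.0981432116857809
t 47.68 pos [0.6745 0.2164 0.1777] z [ 0.023 -0.711 -0.703] x [-0.067  0.701 -0.71 ] q [ 0.566  0.813  1.027 -0.669  1.733  0.528] F [-1.   0.9 -0.4] gap 1.0 grasp [0.6741 0.2299 0.1911]
axis [0.67729493 0.09796742] grip [0.67135463 0.2078069 ] tool yaw 95.44909026620729 turn -2.3534566757635247 TCP target [0.67178963 0.19430242 0.04164187] delta cm [ -0.27144556  -2.21248778 -13.61070584]
```

```bash
python3 -m pendant '[[[0,0,-1.2],[-0.1,-0.3,-2],-1],[[0,0,-1.2],[-0.1,-0.3,-2],-1],[[0,0,0],[0,-0.3,-2],-1],[[0,0,0],[0,-0.3,-2],-1],[[0,0,0],[0,-0.3,-2],-1],[[0,0,0],[0,-0.2,-1.8],-1],[[0,0,0],[0,0,0],-1]]' 60
python3 -c "from h import *;st()"
```

```text
time_s: 48.27
eef_pos: [0.6608, 0.2008, 0.0535]
ee_rot: [0.64, 0.665, -0.283, 0.263]
ft_force: [-0.8, -0.1, -0.4]
finger_gap: 1.0
t 48.27 pos [0.6608 0.2008 0.0535] z [-0.013 -0.712 -0.702] x [-0.044  0.702 -0.711] q [ 0.55   0.925  1.116 -0.644  1.594  0.664] F [-0.8 -0.1 -0.4] gap 1.0 grasp [0.6611 0.2144 0.0668]
```

```bash
python3 -m pendant '[[[0,-1.5,0],[0.6,-0.3,-0.4],-1],[[0,-1.5,0],[0.5,-0.3,-0.5],-1],[[0,0,0],[0.1,0,-0.3],-1],[[0,0,0],[0,0,0],-1]]'
python3 -c "from h import *;st()"
```

```text
time_s: 48.6
eef_pos: [0.669, 0.196, 0.0414]
ee_rot: [0.645, 0.658, -0.268, 0.28]
ft_force: [-0.9, -0.1, 0.0]
finger_gap: 0.999
t 48.6 pos [0.669  0.196  0.0414] z [ 0.023 -0.714 -0.7  ] x [-0.01   0.7   -0.714] q [ 0.55   0.93   1.143 -0.67   1.544  0.716] F [-0.9 -0.1  0. ] gap 0.999 grasp [0.6686 0.2096 0.0547]
```

```bash
python3 -m pendant '[[[0,0,1.5],[0.2,0,0.1],1],[[0,0,0],[0,0,0],1],[[0,0,0],[0,0,0],1],[[0,0,0],[0,0,0],1],[[0,0,0],[0,0,0],1],[[0,0,0],[0,0,0],1],[[0,0,0],[0,0,0],1],[[0,0,0],[0,0,0],1],[[0,0,0],[0,0,0],1],[[0,0,0],[0,0,0],1],[[0,0,0],[0,0,0],1],[[0,0,0],[0,0,0],1]]' 60
python3 -m pendant '[[[0,0,0],[0,0,0],1],[[0,0,0],[0,0,0],1],[[0,0,0],[0,0,0],1],[[0,0,0],[0,0,0],1],[[0,0,0],[0,0,0],1],[[0,0,0],[0,0,0],1]]'
python3 -c "from h import *;st()"
python3 -m pendant '[[[0,0,0],[0,0,1],1],[[0,0,0],[0,0,1],1],[[0,0,0],[0,0,1.5],1],[[0,0,0],[0,0,2],1],[[0,0,0],[0,0,2.5],1],[[0,0,0],[0,0,2.5],1],[[0,0,0],[0,0,2.5],1],[[0,0,0],[0,0,2.5],1],[[0,0,0],[0,0,2.5],1],[[0,0,0],[0,0,2.5],1],[[0,0,0],[0,0,2.5],1],[[0,0,0],[0,0,0],1]]'
python3 -c "from held import *;st();ringheld(45.7)"
```

```text
time_s: 49.6
eef_pos: [0.6721, 0.198, 0.0463]
ee_rot: [0.636, 0.668, -0.262, 0.284]
ft_force: [-0.4, -0.1, 0.8]
finger_gap: 0.191
time_s: 50.1
eef_pos: [0.6722, 0.1981, 0.0463]
ee_rot: [0.636, 0.668, -0.262, 0.284]
ft_force: [0.2, -0.8, -0.9]
finger_gap: 0.191
t 50.1 pos [0.6722 0.1981 0.0463] z [ 0.046 -0.711 -0.701] x [-0.03   0.701 -0.713] q [ 0.555  0.918  1.155 -0.681  1.527  0.701] F [ 0.2 -0.8 -0.9] gap 0.191 grasp [0.6713 0.2116 0.0596]
time_s: 51.1
eef_pos: [0.6674, 0.1978, 0.3024]
ee_rot: [0.639, 0.668, -0.258, 0.282]
ft_force: [0.5, 1.0, -0.9]
finger_gap: 0.193
t 51.1 pos [0.6674 0.1978 0.3024] z [ 0.046 -0.705 -0.708] x [-0.026  0.707 -0.706] q [ 0.555  0.681  0.983 -0.703  1.839  0.445] F [ 0.5  1.  -0.9] gap 0.193 grasp [0.6666 0.2112 0.3159]
axis tip deg 1.1250761886151062 rim min/max z 0.40175247590951907 0.40387182091044627 y 0.046093828320867725 0.15400666744211233 mouth [0.671 0.1   0.403]
```

```bash
python3 -m pendant '[[[0,0,0],[-0.8,-1.2,0],1],[[0,0,0],[-1.7,-2.3,0],1],[[0,0,0],[-1.7,-2.3,0],1],[[0,0,0],[-1.7,-2.3,0],1],[[0,0,0],[-1.7,-2.3,0],1],[[0,0,0],[-1.7,-2.3,0],1],[[0,0,0],[-1.7,-2.3,0],1],[[0,0,0],[-1.7,-2.3,0],1],[[0,0,0],[-1.7,-2.3,0],1],[[0,0,0],[-1.7,-2.3,0],1],[[0,0,0],[-1,-1.5,0],1],[[0,0,0],[0,0,0],1]]'
python3 -c "from held import *;st();ringheld(45.5,.113,.0556)"
```

```text
time_s: 52.1
eef_pos: [0.4794, -0.044, 0.3029]
ee_rot: [0.641, 0.669, -0.253, 0.278]
ft_force: [-0.6, 0.1, -2.4]
finger_gap: 0.193
t 52.1 pos [ 0.4794 -0.044   0.3029] z [ 0.047 -0.695 -0.718] x [-0.023  0.717 -0.696] q [ 0.343  0.252  1.698 -0.738  1.481  0.481] F [-0.6  0.1 -2.4] gap 0.193 grasp [ 0.4785 -0.0308  0.3165]
axis tip deg 1.6874914089950221 rim min/max z 0.39661875259216034 0.3997972906763459 y -0.19972197839108816 -0.09182894527914869 mouth [ 0.483 -0.146  0.398]
```

```bash
python3 -m pendant '[[[3,0,0],[0.1,0.1,0],1],[[5,0,0],[0.1,0.1,0],1],[[5,0,0],[0.1,0.1,0],1],[[5,0,0],[0.1,0.1,0],1],[[5,0,0],[0.1,0.1,0],1],[[5,0,0],[0.1,0.1,0],1],[[5,0,0],[0.1,0.1,0],1],[[5,0,0],[0.1,0.1,0],1],[[5,0,0],[0.1,0.1,0],1],[[5,0,0],[0.1,0.1,0],1],[[5,0,0],[0.1,0.1,0],1],[[3,0,0],[0.1,0.1,0],1]]'
python3 -c "from held import *;st();ringheld(45.5,.113,.0556)"
```

```text
time_s: 53.1
eef_pos: [0.4903, -0.0256, 0.3063]
ee_rot: [0.69, 0.712, 0.11, -0.066]
ft_force: [-0.9, -0.2, -3.3]
finger_gap: 0.191
t 53.1 pos [ 0.4903 -0.0256  0.3063] z [ 0.058  0.248 -0.967] x [-0.038  0.968  0.247] q [-0.407  0.109  1.612  0.255  1.47  -0.47 ] F [-0.9 -0.2 -3.3] gap 0.191 grasp [ 0.4892 -0.0303  0.3246]
axis tip deg 59.87499270568015 rim min/max z 0.22282981226319978 0.31616339447892505 y -0.18710133526249925 -0.1329110608615524 mouth [ 0.496 -0.16   0.27 ]
```

```bash
python3 -m pendant '[[[4,0.8,0],[-0.2,-1,-1.2],1],[[4,0.8,0],[-0.2,-1,-1.2],1],[[4,0.8,0],[-0.2,-1,-1.2],1],[[4,0.8,0],[-0.2,0,-1.2],1],[[0,0,0],[0,0,-1],1],[[0,0,0],[0,0,-0.6],1],[[0,0,0],[0,0,0],1]]'
python3 -c "from held import *;st();ringheld(45.5,.113,.0556)"
```

```text
time_s: 53.68
eef_pos: [0.483, -0.0617, 0.2402]
ee_rot: [0.678, 0.686, 0.192, -0.183]
ft_force: [-1.1, -0.3, -2.3]
finger_gap: 0.192
t 53.68 pos [ 0.483  -0.0617  0.2402] z [ 0.009  0.511 -0.86 ] x [-0.014  0.86   0.511] q [-0.637  0.302  1.64   0.43   1.536 -0.737] F [-1.1 -0.3 -2.3] gap 0.192 grasp [ 0.4828 -0.0714  0.2565]
axis tip deg 76.21326557775093 rim min/max z 0.11455522384316108 0.21936863039037965 y -0.19318982699177017 -0.16746410492003178 mouth [ 0.485 -0.18   0.167]
```

Well aligned. Insert 11 cm, then pour.

```bash
python3 -m pendant '[[[0,0,0],[0,-1.5,0.05],1],[[0,0,0],[0,-1.5,0.05],1],[[0,0,0],[0,-1.5,0.05],1],[[0,0,0],[0,-1.5,0.05],1],[[0,0,0],[0,0,0],1]]'
python3 -c "from held import *;st();ringheld(45.5,.113,.0556)"
python3 -m pendant '[[[0,0,0],[0,-1.4,0],1],[[0,0,0],[0,-1.2,0],1],[[0,0,0],[0,-1,0],1],[[0,0,0],[0,0,0],1]]'
python3 -c "from held import *;st();ringheld(45.5,.113,.0556)"
```

```text
time_s: 54.1
eef_pos: [0.484, -0.1255, 0.2458]
ee_rot: [0.676, 0.69, 0.189, -0.178]
ft_force: [1.4, -0.9, -3.3]
finger_gap: 0.192
t 54.1 pos [ 0.484  -0.1255  0.2458] z [ 0.01   0.502 -0.865] x [-0.023  0.864  0.502] q [-0.72   0.34   1.56   0.395  1.597 -0.802] F [ 1.4 -0.9 -3.3] gap 0.192 grasp [ 0.4838 -0.135   0.2622]
axis tip deg 75.65227978632302 rim min/max z 0.12138441702476388 0.2259491950309 y -0.25816848050193375 -0.23141012496201652 mouth [ 0.487 -0.245  0.174]
time_s: 54.43
eef_pos: [0.4847, -0.1671, 0.247]
ee_rot: [0.676, 0.69, 0.19, -0.177]
ft_force: [-0.4, -0.3, -2.6]
finger_gap: 0.19
t 54.43 pos [ 0.4847 -0.1671  0.247 ] z [ 0.013  0.5   -0.866] x [-0.024  0.866  0.5  ] q [-0.771  0.372  1.506  0.377  1.633 -0.838] F [-0.4 -0.3 -2.6] gap 0.19 grasp [ 0.4845 -0.1766  0.2635]
axis tip deg 75.49799138912128 rim min/max z 0.12301868023060948 0.22751423764680187 y -0.30008066611546436 -0.27304459103816114 mouth [ 0.488 -0.287  0.175]
```

```bash
python3 -m pendant '[[[0,0,0],[0,0,-0.7],1],[[2,0,0],[0,-0.22,0.32],1],[[2,0,0],[0,-0.24,0.32],1],[[2,0,0],[0,-0.26,0.32],1],[[2,0,0],[0,-0.28,0.32],1],[[2,0,0],[0,-0.3,0.3],1]]'
python3 -c "from held import *;st();ringheld(45.5,.113,.0556)"
python3 -m pendant '[[[2,0,0],[0,-0.28,0.28],1],[[2,0,0],[0,-0.3,0.26],1],[[2,0,0],[0,-0.32,0.26],1],[[2,0,0],[0,-0.33,0.25],1],[[2,0,0],[0,-0.33,0.23],1]]'
python3 -c "from held import *;st();ringheld(45.5,.113,.0556)"
```

```text
time_s: 54.93
eef_pos: [0.4841, -0.1774, 0.2547]
ee_rot: [0.656, 0.67, 0.252, -0.238]
ft_force: [-0.7, 0.1, -3.6]
finger_gap: 0.191
t 54.93 pos [ 0.4841 -0.1774  0.2547] z [ 0.011  0.65  -0.76 ] x [-0.025  0.76   0.649] q [-0.849  0.468  1.44   0.463  1.774 -0.903] F [-0.7  0.1 -3.6] gap 0.191 grasp [ 0.4839 -0.1897  0.2692]
axis tip deg 86.00546515771096 rim min/max z 0.10854197926362627 0.21621567778100925 y -0.28553297270710554 -0.27793643156587494 mouth [ 0.488 -0.282  0.162]
time_s: 55.35
eef_pos: [0.484, -0.1915, 0.2655]
ee_rot: [0.632, 0.644, 0.312, -0.298]
ft_force: [-0.2, -0.2, -3.5]
finger_gap: 0.192
t 55.35 pos [ 0.484  -0.1915  0.2655] z [ 0.01   0.778 -0.628] x [-0.025  0.628  0.778] q [-0.912  0.571  1.368  0.542  1.92  -0.937] F [-0.2 -0.2 -3.5] gap 0.192 grasp [ 0.4838 -0.2063  0.2775]
axis tip deg 96.5948843349609 rim min/max z 0.10195592718288417 0.20917830937289483 y -0.2833723134236108 -0.2709290320406399 mouth [ 0.488 -0.277  0.156]
```

```bash
python3 -m pendant '[[[2,0,0],[0,-0.33,0.18],1],[[2,0,0],[0,-0.34,0.18],1],[[2,0,0],[0,-0.35,0.18],1],[[2,0,0],[0,-0.35,0.17],1],[[2,0,0],[0,-0.35,0.17],1],[[2,0,0],[0,-0.35,0.15],1],[[0,0,0],[0,0,0],1],[[0,0,0],[0,0,0],1],[[0,0,0],[0,0,0],1],[[0,0,0],[0,0,0],1],[[0,0,0],[0,0,0],1],[[0,0,0],[0,0,0],1]]'
python3 -m pendant '[[[0,0,0],[0,0,0],1],[[0,0,0],[0,0,0],1],[[0,0,0],[0,0,0],1],[[0,0,0],[0,0,0],1]]'
python3 -c "from held import *;st();ringheld(45.5,.113,.0556)"
```

```text
time_s: 56.35
eef_pos: [0.4852, -0.2102, 0.27]
ee_rot: [0.596, 0.605, 0.38, -0.366]
ft_force: [-0.1, 0.3, -2.9]
finger_gap: 0.193
time_s: 56.68
eef_pos: [0.4855, -0.2096, 0.2711]
ee_rot: [0.596, 0.606, 0.38, -0.365]
ft_force: [-0.3, 0.2, -1.6]
finger_gap: 0.189
t 56.68 pos [ 0.4855 -0.2096  0.2711] z [ 0.009  0.896 -0.445] x [-0.024  0.445  0.895] q [-0.963  0.705  1.29   0.634  2.074 -0.952] F [-0.3  0.2 -1.6] gap 0.189 grasp [ 0.4853 -0.2266  0.2796]
axis tip deg 109.0712633827558 rim min/max z 0.09425624808654494 0.19626917350087558 y -0.2870758991150503 -0.25180260852779573 mouth [ 0.489 -0.269  0.145]
```

```bash
python3 -m pendant '[[[0,0,0],[0,0,0.8],1],[[-4,0,0],[0,0.8,-0.2],1],[[-4,0,0],[0,0.8,-0.25],1],[[-4,0,0],[0,0.75,-0.3],1],[[-4,0,0],[0,0.7,-0.35],1],[[-4,0,0],[0,0.65,-0.4],1],[[-4,0,0],[0,0.6,-0.45],1],[[-4,0,0],[0,0.6,-0.5],1],[[0,0,0],[0,0,0],1]]'
python3 -c "from held import *;st();ringheld(45.5,.113,.0556)"
```

```text
time_s: 57.43
eef_pos: [0.4851, -0.1602, 0.2576]
ee_rot: [0.669, 0.681, 0.218, -0.203]
ft_force: [-1.2, 1.1, -1.3]
finger_gap: 0.188
t 57.43 pos [ 0.4851 -0.1602  0.2576] z [ 0.016  0.568 -0.823] x [-0.022  0.823  0.567] q [-0.796  0.395  1.486  0.424  1.695 -0.853] F [-1.2  1.1 -1.3] gap 0.188 grasp [ 0.4848 -0.171   0.2733]
axis tip deg 80.07550336121999 rim min/max z 0.12339320716915965 0.22971435773773027 y -0.2828888047154161 -0.2642822985118831 mouth [ 0.488 -0.274  0.177]
```

```bash
python3 -m pendant '[[[0,0,0],[0,1.2,-0.6],1],[[0,0,0],[0,2,0],1],[[0,0,0],[0,2,0],1],[[0,0,0],[0,2.5,0],1],[[0,0,0],[0,2.5,0],1],[[0,0,0],[0,2.5,0],1],[[0,0,0],[0,1,0.5],1],[[-3,0,0],[0,0,1],1],[[-6,0,0],[0,0,1],1],[[-6,0,0],[0,0,1],1],[[-6,0,0],[0,0,1],1],[[-6,0,0],[0,0,0.5],1]]'
python3 -m pendant '[[[-6,0,0],[0,0,0.3],1],[[-6,0,0],[0,0,0.3],1],[[-6,0,0],[0,0,0.3],1],[[-6,0,0],[0,0,0.3],1],[[-6,0,0],[0,0,0.3],1],[[-6,0,0],[0,0,0],1],[[-6,0,0],[0,0,0],1],[[-5,0,0],[0,0,0],1],[[-4,0,0],[0,0,0],1],[[0,0,0],[0,0,0],1]]'
python3 -c "from held import *;st();ringheld(45.5,.113,.0556)"
```

```text
time_s: 58.43
eef_pos: [0.4815, -0.0156, 0.3065]
ee_rot: [0.705, 0.706, 0.053, -0.046]
ft_force: [-0.0, -0.6, -2.4]
finger_gap: 0.191
time_s: 59.27
eef_pos: [0.4819, -0.0085, 0.3334]
ee_rot: [0.655, 0.652, -0.26, 0.279]
ft_force: [-0.9, 0.2, -3.5]
finger_gap: 0.188
t 59.27 pos [ 0.4819 -0.0085  0.3334] z [ 0.023 -0.705 -0.708] x [ 0.014  0.709 -0.705] q [ 0.405  0.269  1.602 -0.718  1.606  0.509] F [-0.9  0.2 -3.5] gap 0.188 grasp [0.4815 0.0049 0.3469]
axis tip deg 1.6356662014008718 rim min/max z 0.4284760896863547 0.4315569400655276 y -0.1629219722441209 -0.05502723851357119 mouth [ 0.48  -0.109  0.43 ]
```

```bash
python3 -m pendant '[[[0,0,0],[1,1,0],1],[[0,0,0.3],[1.8,2,0],1],[[0,0,0.3],[1.8,2,0],1],[[0,0,0.3],[1.8,2,0],1],[[0,0,0.3],[1.8,2,0],1],[[0,0,0.3],[1.8,2,0],1],[[0,0,0.3],[1.8,2,0],1],[[0,0,0.3],[1.8,2,0],1],[[0,0,0.3],[1.8,2,0],1],[[0,0,0.3],[1.8,2,0],1],[[0,0,0],[1.8,1.6,0],1],[[0,0,0],[0,0,0],1]]'
python3 -c "from held import *;st();ringheld(45.5,.113,.0556)"
python3 -m pendant '[[[0,0,0],[0,0,-1.5],1],[[0,0,0],[0,0,-2.5],1],[[0,0,0],[0,0,-2.5],1],[[0,0,0],[0,0,-2.5],1],[[0,0,0],[0,0,-2.5],1],[[0,0,0],[0,0,-2.5],1],[[0,0,0],[0,0,0],1]]'
python3 -c "from held import *;st();ringheld(45.5,.113,.0556)"
```

```text
time_s: 60.27
eef_pos: [0.6749, 0.2039, 0.3327]
ee_rot: [0.649, 0.669, -0.249, 0.262]
ft_force: [-1.6, -0.9, -2.7]
finger_gap: 0.189
t 60.27 pos [0.6749 0.2039 0.3327] z [ 0.027 -0.674 -0.738] x [-0.019  0.738 -0.674] q [ 0.539  0.673  0.899 -0.676  1.898  0.393] F [-1.6 -0.9 -2.7] gap 0.189 grasp [0.6744 0.2167 0.3468]
axis tip deg 3.1310846817380007 rim min/max z 0.42199437966411896 0.4278880264211654 y 0.04547627010412019 0.15325664427435523 mouth [0.678 0.099 0.425]
time_s: 60.85
eef_pos: [0.6712, 0.1976, 0.1852]
ee_rot: [0.656, 0.667, -0.246, 0.253]
ft_force: [-2.5, -0.5, -3.4]
finger_gap: 0.192
t 60.85 pos [0.6712 0.1976 0.1852] z [ 0.015 -0.66  -0.751] x [-0.011  0.751 -0.66 ] q [ 0.525  0.757  1.078 -0.621  1.682  0.559] F [-2.5 -0.5 -3.4] gap 0.192 grasp [0.6709 0.2102 0.1995]
axis tip deg 4.18566696475044 rim min/max z 0.27145692756482365 0.27933383293886554 y 0.03755559909526575 0.14519461954383944 mouth [0.673 0.091 0.275]
```

```bash
python3 -m pendant '[[[-2.5,-0.5,0.5],[0.1,0.1,-1.5],1],[[-2.5,-0.5,0.5],[0.1,0.1,-2],1],[[0,0,0],[0.2,0.1,-2.5],1],[[0,0,0],[0.2,0.1,-2.5],1],[[0,0,0],[0.2,0.1,-2],1],[[0,0,0],[0,0,-1],1],[[0,0,0],[0,0,0],1]]'
python3 -c "from held import *;st();ringheld(45.5,.113,.0556)"
```

```text
time_s: 61.43
eef_pos: [0.6778, 0.1966, 0.0724]
ee_rot: [0.645, 0.656, -0.266, 0.287]
ft_force: [-0.9, -0.3, -2.0]
finger_gap: 0.189
t 61.43 pos [0.6778 0.1966 0.0724] z [ 0.033 -0.719 -0.694] x [-0.002  0.694 -0.72 ] q [ 0.55   0.905  1.118 -0.682  1.58   0.693] F [-0.9 -0.3 -2. ] gap 0.189 grasp [0.6772 0.2103 0.0856]
axis tip deg 1.3446908397746042 rim min/max z 0.16978893490953467 0.17232083242396495 y 0.0441771979502355 0.15210876320476946 mouth [0.678 0.098 0.171]
```

```bash
python3 -m pendant '[[[0.3,1,0],[-0.1,0,-0.8],1],[[0,0.5,0],[0,0,-0.8],1],[[0,0,0],[0,0,-0.4],1],[[0,0,0],[0,0,0],1]]'; python3 -m pendant '[[[0,0,0],[0,0,-0.2],1],[[0,0,0],[0,0,0],1]]'; python3 -m pendant '[[[0,0,0],[0,0,-0.2],1],[[0,0,0],[0,0,0],1]]'; python3 -m pendant '[[[0,0,0],[0,0,-0.2],1],[[0,0,0],[0,0,0],1]]'
```

```text
time_s: 61.77
eef_pos: [0.6788, 0.1961, 0.0559]
ee_rot: [0.644, 0.66, -0.272, 0.277]
ft_force: [0.1, -0.8, 0.2]
finger_gap: 0.188
time_s: 61.93
eef_pos: [0.6794, 0.1962, 0.0554]
ee_rot: [0.644, 0.659, -0.271, 0.277]
ft_force: [-1.5, -1.2, -0.8]
finger_gap: 0.194
time_s: 62.1
eef_pos: [0.6798, 0.1963, 0.0545]
ee_rot: [0.644, 0.659, -0.271, 0.278]
ft_force: [-0.2, -1.6, -0.7]
finger_gap: 0.186
time_s: 62.27
eef_pos: [0.68, 0.1965, 0.0531]
ee_rot: [0.645, 0.659, -0.27, 0.278]
ft_force: [-1.1, -0.8, -1.1]
finger_gap: 0.191
```

```bash
python3 -m pendant '[[[0,0,0],[0,0,-0.25],1],[[0,0,0],[0,0,0],1]]'; python3 -m pendant '[[[0,0,0],[0,0,-0.25],1],[[0,0,0],[0,0,0],1]]'; python3 -m pendant '[[[0,0,0],[0,0,-0.2],1],[[0,0,0],[0,0,0],1]]'; python3 -m pendant '[[[0,0,0],[0,0,-0.15],1],[[0,0,0],[0,0,0],1]]'
```

```text
time_s: 62.43
eef_pos: [0.6801, 0.1968, 0.0508]
ee_rot: [0.645, 0.659, -0.27, 0.278]
ft_force: [-0.8, -0.1, -0.9]
finger_gap: 0.19
time_s: 62.6
eef_pos: [0.6803, 0.1969, 0.0483]
ee_rot: [0.644, 0.659, -0.27, 0.278]
ft_force: [-0.4, -0.7, 0.5]
finger_gap: 0.187
time_s: 62.77
eef_pos: [0.6805, 0.1968, 0.0467]
ee_rot: [0.644, 0.659, -0.27, 0.279]
ft_force: [-0.8, -1.5, 2.5]
finger_gap: 0.191
time_s: 62.93
eef_pos: [0.6807, 0.1969, 0.0463]
ee_rot: [0.644, 0.659, -0.27, 0.279]
ft_force: [-0.9, -0.3, 2.0]
finger_gap: 0.192
```

```bash
python3 -m pendant '[[[0,0,0],[0,0,0],-1],[[0,0,0],[0,0,0],-1],[[0,0,0],[0,0,0],-1],[[0,0,0],[0,0,0],-1],[[0,0,0],[0,0,0],-1],[[0,0,0],[0,0,0],-1],[[0,0,0],[0,0,0],-1],[[0,0,0],[0,0,0],-1],[[0,0,0],[0,0.4,1],-1],[[0,0,0],[0,0.4,2],-1],[[0,0,0],[0,0.4,2.5],-1],[[0,0,0],[0,0.4,2.5],-1]]'
python3 -m pendant '[[[0,0,0],[0,0.4,2.5],-1],[[0,0,0],[0,0.4,2.5],-1],[[0,0,0],[-2.5,0.5,0],-1],[[0,0,0],[-2.5,0.5,0],-1],[[0,0,0],[-2.5,0.5,0.5],-1],[[0,0,0],[-2.5,0.5,1],-1],[[0,0,0],[-2.5,0,1],-1],[[0,0,0],[-2.5,0,1],-1],[[0,0,0],[0,0,0],-1]]'
python3 - <<'E'
from h import *
st(); w=ctrl.get_image('wrist')
t=ctrl.get_image('top'); s=ctrl.get_image('scene')
u=cv2.resize(w[:340],(560,340)); v=cv2.resize(w[240:330,190:350],(240,135)); v2=cv2.resize(s[200:330,50:200],(240,205))
a=np.hstack([u,np.vstack([v,v2])])
b=np.hstack([cv2.resize(t[110:300,120:470],(470,255)),cv2.resize(s[150:340,190:440],(330,255))])
save('final',np.vstack([a,b]))
E
```

```text
time_s: 63.93
eef_pos: [0.6766, 0.2107, 0.1216]
ee_rot: [0.642, 0.66, -0.276, 0.276]
ft_force: [-0.1, 0.1, -0.4]
finger_gap: 0.996
time_s: 64.68
eef_pos: [0.5245, 0.2438, 0.2251]
ee_rot: [0.647, 0.658, -0.267, 0.278]
ft_force: [-0.1, -0.5, -0.0]
finger_gap: 0.994
t 64.68 pos [0.5245 0.2438 0.2251] z [ 0.021 -0.711 -0.703] x [-0.009  0.703 -0.712] q [ 0.708  0.639  1.263 -0.6    1.765  0.734] F [-0.1 -0.5 -0. ] gap 0.994 grasp [0.5241 0.2573 0.2384]
```

View pics/final.png

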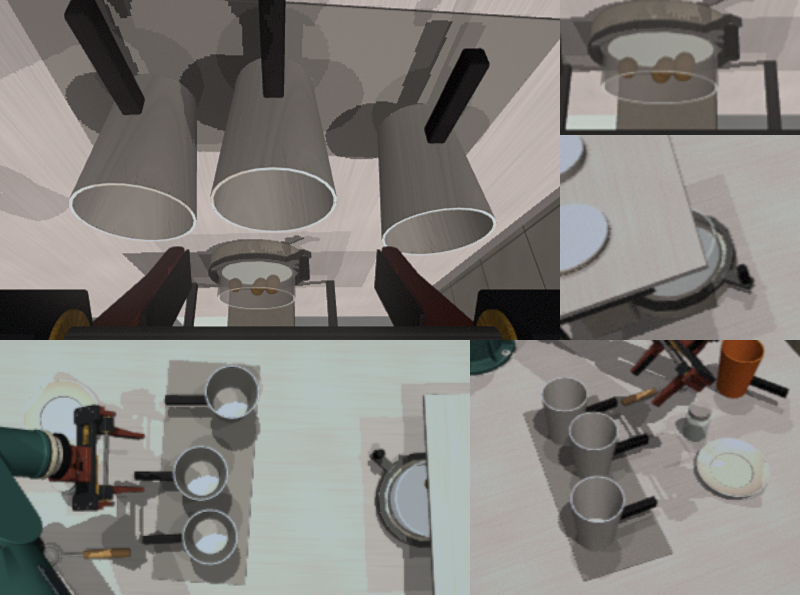

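```bash
python3 -m pendant '[[[0,0,0],[0,0,3.5],-1],[[0,0,0],[0,0,3],-1],[[0,0,0],[-0.3,-3.5,0],-1],[[0,0,0],[-0.3,-3.5,0],-1],[[0,0,0],[-0.3,-3.5,0],-1],[[0,0,0],[-0.3,-3.5,0],-1],[[0,0,0],[-0.3,-3.5,0],-1],[[0,0,0],[-0.3,-3.5,0],-1],[[0,0,0],[-0.3,-3.5,-2],-1],[[0,0,0],[0,0,-3],-1],[[0,0,0],[0,0,0],-1]]'
python3 - <<'E'
from h import *
st(); w=ctrl.get_image('wrist'); save('drumin',w)
print([(round(d['score'],2),np.round(d['box']).tolist()) for d in ctrl.silhouettes('wrist','potato0_mid')])
hsv=cv2.cvtColor(w,cv2.COLOR_BGR2HSV); m=cv2.inRange(hsv,(8,70,50),(28,255,255)); m[320:]=0
k,l,s,c=cv2.connectedComponentsWithStats(m)
for i in range(1,k):
    if s[i,4]>40: print(s[i].tolist(),np.round(c[i]).tolist(),wb(c[i],.049))
for r in range(150,320,6): print(''.join('#' if m[r:r+6,x:x+4].mean()>100 else '.' for x in range(160,400,4)))
t=ctrl.get_image('top'); m=cv2.inRange(cv2.cvtColor(t,cv2.COLOR_BGR2HSV),(8,90,60),(28,255,255)); k,_,s,c=cv2.connectedComponentsWithStats(m); print('top tan',[(np.round(c[i]).tolist(),int(s[i,4])) for i in range(1,k) if s[i,4]>6])
E
```

```text
time_s: 65.75
eef_pos: [0.5191, -0.013, 0.2357]
ee_rot: [0.649, 0.656, -0.265, 0.28]
ft_force: [0.1, -0.6, -0.3]
finger_gap: 1.003
t 65.75 pos [ 0.5191 -0.013   0.2357] z [ 0.024 -0.711 -0.703] x [-0.     0.703 -0.711] q [ 0.376  0.416  1.651 -0.741  1.446  0.606] F [ 0.1 -0.6 -0.3] gap 1.003 grasp [5.186e-01 5.000e-04 2.490e-01]
[(0.52, [250.0, 216.0, 268.0, 234.0])]
[246, 219, 39, 25, 716] [265.0, 231.0] [ 0.502  -0.3749  0.049 ]
[215, 221, 18, 16, 229] [224.0, 229.0] [ 0.4362 -0.3664  0.049 ]
............................................................
............................................................
............................................................
............................................................
............................................................
............................................................
............................................................
............................................................
............................................................
..................................................
[... 588 characters left out ...]
................................
............................................................
............................................................
............................................................
............................................................
............................................................
............................................................
............................................................
............................................................
............................................................
top tan [([294.0, 185.0], 61), ([305.0, 206.0], 10), ([305.0, 225.0], 17), ([97.0, 249.0], 1415), ([127.0, 247.0], 7)]
```

```bash
python3 -m pendant '[[[0,0,0],[-0.5,-2.5,-1],-1],[[0,0,0],[-1,-2.5,0],-1],[[0,0,0],[-1,-2.5,0],-1],[[0,0,0],[-1,-2,0],-1],[[0,0,0],[0,0,0],-1]]'
cat > cnt.py <<'E'
from h import *
st(); w=ctrl.get_image('wrist')
hsv=cv2.cvtColor(w,cv2.COLOR_BGR2HSV); m=cv2.inRange(hsv,(8,70,50),(28,255,255)); m[330:]=0
k,l,s,c=cv2.connectedComponentsWithStats(m)
for i in range(1,k):
    if s[i,4]>60: print(s[i].tolist(),np.round(c[i]).tolist(),wb(c[i],.049))
ys,xs=np.where(m>0); y0,y1,x0,x1=ys.min(),ys.max(),xs.min(),xs.max(); g=w[:,:,2]
for r in range(y0,y1+1,2): print(''.join('%3d'%g[r,x] if m[r,x] else '  .' for x in range(x0,x1+1,2)))
E
python3 cnt.py
```

```text
time_s: 66.32
eef_pos: [0.4963, -0.102, 0.2364]
ee_rot: [0.648, 0.657, -0.256, 0.288]
ft_force: [-0.3, 0.1, -0.7]
finger_gap: 0.999
t 66.32 pos [ 0.4963 -0.102   0.2364] z [ 0.046 -0.709 -0.703] x [ 0.005  0.704 -0.71 ] q [ 0.235  0.33   1.795 -0.814  1.301  0.566] F [-0.3  0.1 -0.7] gap 0.999 grasp [ 0.4954 -0.0886  0.2498]
[252, 181, 48, 37, 1164] [276.0, 200.0] [ 0.5039 -0.3575  0.049 ]
[217, 189, 21, 21, 354] [227.0, 199.0] [ 0.4363 -0.3532  0.049 ]
[73, 311, 13, 15, 81] [80.0, 319.0] [-0.0372 -0.9822  0.049 ]
[53, 312, 16, 18, 101] [60.0, 321.0] [-0.0993 -0.9997  0.049 ]
[498, 312, 16, 18, 94] [506.0, 321.0] [ 1.3133 -1.1981  0.049 ]
  .  .  .  .  .  .  .  .  .  .  .  .  .  .  .  .  .  .  .  .  .  .  .  .  .  .  .  .  .  .  .  .  .  .  .  .  .  .  .  .  .  .  .  .  .  .  .  .  .  .  .  .  .  .  .  .  .  .  .  .  .  .  .  .  .  .  .  .  .  .  .  .  .  .  .  .  .  .  .  .  .  .  .  .  .  .  .  .  .  .  .  .  .  .  .  .  .  .  .  .  .  .  .  .  .  .  .  .  .  .  .  .  .  .  . 70 79 89  .  .  .  .  .  .  .  .  .  .  .  .  .  .  .  .  .  .  .  .  .  .  .  .  .  .  .  .  .  .  .  .  .
[... 28228 characters left out ...]
 67  .
 69 69 64  .  .  .  .  .  .  .  .  .  .  .  .  .  .  .  .  .  .  .  .  .  .  .  .  .  .  .  .  .  .  .  .  .  .  .  .  .  .  .  .  .  .  .  .  .  .  .  .  .  .  .  .  .  .  .  .  .  .  .  .  .  .  .  .  .  .  .  .  .  .  .  .  .  .  .  .  .  .  .  .  .  .  .  .  .  .  .  .  .  .  .  .  .  .  .  .  .  .  .  .  .  .  .  .  .  .  .  .  .  .  .  .  .  .  .  .  .  .  .  .  .  .  .  .  .  .  .  .  .  .  .  .  .  .  .  .  .  .  .  .  .  .  .  .  .  .  .  .  .  .  .  .  .  .  .  .  .  .  .  .  .  .  .  .  .  .  .  .  .  .  .  .  .  .  .  .  .  .  .  .  .  .  .  .  .  .  .  .  .  .  .  .  .  .  .  .  .  .  .  .  .  .  .  .  .  .  .  .  .  .  .  .  .  .  .  .  .  .  .  .  .  .  .  .  . 70 76 61
```

```bash
python3 -m pendant '[[[0,0,0],[0,2,3.5],-1],[[0,0,0],[0,2,3.5],-1],[[0,0,0],[0,2,3.5],-1],[[4,0,0],[0,3.5,1],-1],[[4,0,0],[0,3.5,0],-1],[[4,0,0],[0,3.5,0],-1],[[4,0,0],[0,3.5,0],-1],[[4,0,2],[-0.5,3.5,0],-1],[[4,0,2],[-1,3.5,0],-1],[[4,0,2],[-1,3.5,0],-1],[[4,0,2],[-1.5,3.5,0],-1],[[4,0,2],[-2,3.3,0],-1]]'
python3 -m pendant '[[[4,0,2],[-2.5,3,0],-1],[[0,0,2],[-2.5,3,0],-1],[[0,0,2],[-2.5,3,0],-1],[[0,0,2],[-2.5,2.5,0],-1],[[0,0,0],[-2.5,2.5,0],-1],[[0,0,0],[-2.5,2.5,0],-1],[[0,0,0],[0,0,0],-1]]'
python3 - <<'E'
from h import *
st(); pots()
t=ctrl.get_image('top'); S=ctrl.get_image('scene'); save('end_top',t)
g=cv2.medianBlur(cv2.cvtColor(t,cv2.COLOR_BGR2GRAY),3)[120:300,225:330]
c=cv2.HoughCircles(g,cv2.HOUGH_GRADIENT,1,30,param1=120,param2=14,minRadius=18,maxRadius=24)
if c is not None:
    for u,v,r in c[0][:5]: print('circle',u+225,v+120,r,back('top',(u+225,v+120),.144).round(3))
for d in ctrl.silhouettes('top','mat')[:1]:
    r=d['region'].astype(np.uint8); cs=max(cv2.findContours(r,0,2)[0],key=cv2.contourArea); b=cv2.boxPoints(cv2.minAreaRect(cs)); print('mat',d['score'],[back('top',p,.004).round(3)[:2].tolist() for p in b])
m=cv2.inRange(cv2.cvtColor(t,cv2.COLOR_BGR2HSV),(8,90,60),(28,255,255)); k,_,s,cc=cv2.connectedComponentsWithStats(m); print('tan',[(np.round(cc[i]).tolist(),int(s[i,4])) for i in range(1,k) if s[i,4]>6])
gg=t.max(2); mm=np.zeros_like(gg,bool); mm[180:215,385:412]=1; ys,xs=np.where((gg<45)&mm); print('peg',xs.mean(),ys.mean(),len(xs),back('top',(xs.mean(),ys.mean()),.075))
for l in('jar_mid','plate','spoon'): print(l,[np.round(d['box']).tolist() for d in ctrl.silhouettes('top',l)[:1]],[np.round(d['box']).tolist() for d in ctrl.silhouettes('scene',l)[:1]])
E
```

```text
time_s: 67.37
eef_pos: [0.448, 0.3115, 0.3736]
ee_rot: [0.635, 0.768, 0.004, 0.08]
ft_force: [0.5, -0.4, -0.3]
finger_gap: 1.002
time_s: 67.95
eef_pos: [0.2869, 0.4997, 0.3881]
ee_rot: [0.571, 0.818, 0.05, 0.051]
ft_force: [0.1, 0.3, 0.3]
finger_gap: 1.001
t 67.95 pos [0.2869 0.4997 0.3881] z [ 0.14   0.023 -0.99 ] x [-0.342  0.939 -0.026] q [ 1.004  0.159  1.34  -0.106  1.547  0.65 ] F [0.1 0.3 0.3] gap 1.001 grasp [0.2843 0.4992 0.4069]
pot top-only [0.3938 0.1342 1.5962] 0.126 both [0.3929 0.1305] 94.6 0.3 score 0.82 box [228.4, 237.6, 296.8, 276.3]
pot top-only [ 0.4758 -0.2484  1.5708] 0.502 both [ 0.4758 -0.2483] 100.9 1.501 score 0.55 box [393.9, 194.1, 442.2, 265.6]
circle 292.5 148.5 19.0 [0.683 0.095 0.144]
circle 280.5 272.5 18.8 [0.354 0.119 0.144]
circle 270.5 210.5 18.8 [0.516 0.15  0.144]
mat 0.61 [[0.302, 0.254], [0.691, 0.24], [0.683, 0.036], [0.293, 0.054]]
tan [([98.0, 249.0], 1149), ([118.0, 236.0], 7), ([199.0, 269.0], 216), ([62.0, 301.0], 35)]
peg 401.65060240963857 197.83132530120483 83 [ 0.56650017 -0.21362866  0.075     ]
jar_mid [[156.0, 204.0, 183.0, 224.0]] []
plate [[138.0, 141.0, 194.0, 196.0]] [[364.0, 223.0, 418.0, 268.0]]
spoon [[146.0, 265.0, 222.0, 282.0]] [[304.0, 180.0, 354.0, 199.0]]
```

```bash
python3 -c "
from h import *
print(ctrl.hand_in())"
```

```text
the job is handed in; nothing more can be done
None
```

The job is handed in, at about 68 s of the 210 s allowed. I locked the ring first, emptied all three pots (2, 2 and 1 potatoes) into the drum under the shelf, and set the pots back on the mat.

**What the last checks showed**
- **Potatoes:** a close wrist-camera reading of the drum shows five separate potatoes. None show in the pots or on the table.
- **Pots:** all three stand upright and empty on the mat, with rim centres at about (0.68, 0.10), (0.52, 0.15) and (0.39, 0.13) m. The middle one sits about 4 cm from where I put it, most likely the knock you mentioned. It is still upright and inside the mat's edges.
- **Bystanders:** jar, plate and spoon have not moved in the top view; the detector did not find the jar in the scene view.
- **Shelf:** no force that would point to a shelf contact showed in any reading during the pours.

**What disagreed**
- **Ring travel:** I measured only about 71–76° of turn, not 90°, because the peg seemed to start about 30° from the front instead of 45°. The end position measured 42–46° past the front, against 45° nominal. It met a firm stop of about 30 N and did not move in later pictures.
- **Second push:** my second, closed-finger push on the peg made contact where the geometry did not quite fit the peg position from the pictures. I don't have an explanation for that, and I did not push the ring again at the end.
- **Detectors:** the pot detector found only one of the three pots in the last top view. The positions of the other two come from fitting their rim circles.

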